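# Stack the parts bins on their ledges over a filled bin

### The job

Two empty blue parts bins stand nested, one inside the other, next to a bin with a gearmotor in it. Stack both empties on the filled bin where it stands, making one straight tower of three, each bin turned half round from the one below so that it rests on the ledges rather than nesting. Set them down gently, leave the gearmotor in its bin, and do not disturb the bottle, the can, the jar or the grey meter.

Things in the scene. Friction and masses are not known exactly. Their poses are not given: they have to be found in the camera images.
- filled_mid (a point): The filled bin, base of the tower, on the bench. All three bins are alike: blue plastic, 184 mm long, 132 wide, 84 high. Point at its centre, 42 mm above its underside; x along its length towards its front end, y across, z up. Front end wall: U-shaped scoop 52 mm wide, cut down to 38 mm above the underside; back wall whole. Bottom 148 x 96 mm, walls lean in to it.
- lower_mid (a point): Empty bin standing on the bench, the lower of the nested pair, 0.15 to 0.31 kg; same point and axes. Every bin's rim is an upright skirt 8 mm thick, 32 mm high, flat inside and out, broken only by the scoop. Turned the same way, bins nest skirt on skirt, 32 mm apart in height, with 2 mm play.
- upper_mid (a point): Empty bin nested in the lower one, same way round, 0.15 to 0.31 kg; same point and axes. Good grips: the skirt, one finger inside and one outside, at the middle of either long side (x -14 to +43 mm is free of columns inside) or of the back wall; fingertips less than 30 mm below the rim, or they pinch the nested bin below too.
- filled_front (a point): Middle of the scooped front end of the filled bin, at rim height, 88 mm ahead of its centre; same axes as the bin.
- lower_front (a point): The same point on the lower empty bin.
- upper_front (a point): The same point on the upper empty bin.
- filled_ledge (a point): Top of one of the filled bin's four ledges, 70 mm above its underside, 14 below the rim; all bins have them. Two columns 14 mm wide jut in from each long wall at x = +50 and -21 mm and end in these ledges; outside are matching 18 mm recesses. A bin turned half round stands on them, 70 mm above the bin below, with 2 to 3 mm play across and 10 mm along.
- motor_mid (a point): Gearmotor lying in the filled bin, 107 x 50 x 50 mm, its top 53 mm above the bin's underside; point half-way up.
- cleaner_mid (a point): White bottle with a black cap, 54 mm across, 155 mm tall, standing loose about 30 mm from a wall of one of the bins; point half-way up. Leave alone.
- tin_mid (a point): Plain metal can, 60 mm across, 95 mm tall, standing loose about 30 mm from a wall of one of the bins; point half-way up. Leave alone.
- jar_mid (a point): Low screw-top jar, 60 mm across, 58 mm tall, standing loose about 30 mm from a wall of one of the bins; point half-way up. Leave alone.
- meter_mid (a point): Grey bench meter, fixed, 130 (its x) x 80 x 116 mm high, between the two places; point half-way up. Not to be knocked.
Mind the look-alikes: they are no part of the job. What is shaped like the part that bears upper_mid but green or yellow is not meant.

How it is judged:
By the outcome, as a careful person would: the job done as asked, in the order asked, and still so for the second after the job is handed in, with the robot touching nothing.
It also fails if it takes over 64 s, if anything falls off the work surface, if the arm or the gripper's body presses on something with over 40 N, if the wrist force passes 120 N, or if a joint passes its speed limit or range.

### The arm

A 6-joint arm with a two-finger parallel gripper is mounted at the origin on the work surface. World frame = base frame: x ahead of the robot, y to its left, z up, the work surface at z = 0. Lengths are in m, angles in rad, forces in N, time in s.
With the tool pointing down it reaches from about 0.3 to 0.85 m from the base axis. Payload 4.2 kg.
Tool frame: the origin (TCP) lies on the centre line of the jaws, within the pads' length; the fingertips stand 19 mm ahead of it and the grasp point (between the pads) is the TCP (arm.tip_extent is the distance from the TCP to the fingertips, in m); x points along the fingers, y is the direction in which the jaws open and shut, and the axes are right-handed (so a half turn about x gives the same grasp; the last joint's range is limited). The gripper opens to 91 mm and grips with 3 to 60 N. Pads are 32 mm wide; open, the fingers measure 118 mm over their backs; the gripper's body (76 mm by 178 mm) begins 60 mm behind the grasp point.
Start: joints at [-1.331, 0.32, 1.565, -0, 1.257, -0.02], TCP at [0.148, -0.556, 0.233] pointing down, gripper open.
Joint ranges: [-3.11, 3.11], [-0.84, 2.01], [0.21, 2.61], [-1.34, 4.49], [0.05, 2.63], [-2.56, 2.56]. Speed limits (rad/s): [2.57, 2.57, 3.14, 3.14, 3.14, 3.14].

### API

Orientations are given as [roll, pitch, yaw] about the fixed x, y, z axes, in that order (R = Rz(yaw) Ry(pitch) Rx(roll)).
In Python, from rig import arm gives the robot as it stands. The module is installed in compiled form; this text tells all that it offers.
- The arm moves only by the shell command python3 -m pendant 'ROWS' [FORCE]. ROWS is JSON, a list of rows, each an object of numbers: "tx", "ty", "tz": the shift along the tool's x, y, z scaled (see below); "wx", "wy", "wz": the turn, a rotation vector about the tool's x, y, z scaled (see below); "fingers": the opening, from 0 (shut) to 1 (fully open). A call has 1 to 8 rows; each row is the pose to reach, as a shift and turn from the pose commanded when the call began, along the tool's axes at that moment; what a row does not reach only later rows make up. The controller multiplies each number of a shift by 50 cm and each number of a turn by 90 degrees. A row lasts 1/8 s, in which the tool goes at most 62.5 mm and 10.7 degrees, less where a joint would pass 70% of its speed; a pose out of reach is approached as far as the arm can. A call with a number of a shift or a turn outside -1 to 1 is refused whole. A call with a gripper value outside its range is refused whole. The fingers move at their own pace and stop on an object; FORCE is the grip in N (left out, the last holds). Time passes only in rows, so rows that repeat a pose let the fingers close. It gives the time, the measured TCP pose, the force and the opening at its end, in the units of the state.
- arm.state(): the state, without advancing time (a new reading comes with each control period).
- arm.camera(name): name is "side" or "top"; returns a dict with "color" (480x640x3 uint8, red, green, blue), "range_z" (480x640 float32, m along the optical axis (not along the pixel's ray), 0 where there is no reading), "fx", "fy", "cx", "cy" (pixels), "R" (3x3) and "t" (3): a world point X has camera coordinates R X + t. Camera axes: x right, y down, z forward; pixel columns grow to the right and rows downward; lengths in m; the calibration is good to about 2 mm. A picture is of the moment at which its call begins.
- arm.sign_off(): hands the job in, once; it reports no verdict.
Trained networks look in the newest picture that a camera, given by its name, has taken for a name from the list of things; names that differ only in an ending like _2 or _b are one class to them, and where a whole thing is asked for, a point or a joint stands for the part that bears it (a point fixed in the world has none). Each returns a list of dicts, best first, with "score" (0 to 1); they miss things now and then, are a little off and sometimes report something else, mostly with a low value. They report only what shows in the picture. A call takes as long as a camera call. They do not tell look-alikes from the thing itself.
- arm.find_in(camera, thing): "xy" ([column, row] as shares, 0 to 1, of the picture: columns of its width, rows of its height, amid what is visible of it).
The state is a dict: "t": time; "joints": joint angles; "joint_vel": joint speeds; "effort": joint torques, N m; "tool_pos": TCP position; "tool_rot": TCP orientation; "contact_force": force on the tool from outside, world axes, zero at the start; "torque": the same for the moment, N m; "gripper_width": opening from 0.0 (shut) to 1.0 (fully open).
Only numpy, scipy, OpenCV 4.12 (cv2) and the standard library are available. Lean on these libraries where they do the work, as an engineer would, in place of code of your own. Each camera call takes 0.05 s, during which the arm holds its last target.

## Working session

There is one attempt and no reset: what is moved stays moved. The work goes in short steps, Python scripts to look and compute and a shell command to move; the robot and the scene stay as the last step left them, time stands still between calls to the robot, and variables do not carry over. Pictures are saved under pics/ and viewed, and the job is handed in when it is done.

```bash
mkdir -p pics
python3 - <<'E'
from rig import arm
import cv2,numpy as np,pickle
s=arm.state(); print(s)
for n in ("top","side"):
    c=arm.camera(n); pickle.dump(c,open(f"{n}0.pkl","wb")); cv2.imwrite(f"pics/{n}0.png",c["color"][:,:,::-1])
    print(n,c["fx"],c["cx"],c["cy"],c["R"],c["t"])
    for th in ["filled_mid","lower_mid","upper_mid","filled_front","upper_front","lower_front","filled_ledge","motor_mid","cleaner_mid","tin_mid","jar_mid","meter_mid"]:
        print(th,[(round(d["score"],2),round(d["xy"][0]*640),round(d["xy"][1]*480)) for d in arm.find_in(n,th)][:5])
E
```

```text
{'t': 0.0, 'joints': array([-1.33097888e+00,  3.20275247e-01,  1.56567719e+00,  1.29967661e-05,
        1.25739576e+00, -1.99849272e-02]), 'joint_vel': array([ 1.43352714e-03, -8.40728647e-04,  2.60302074e-04, -2.37229493e-03,
        3.11665259e-05,  1.30911941e-03]), 'effort': array([ 5.06013093e-04, -4.12464666e+01, -2.31971669e+01,  7.27018621e-02,
        4.57381003e-02, -1.47518658e-04]), 'tool_pos': array([ 0.1476116 , -0.55523869,  0.23213054]), 'tool_rot': array([-1.59781981,  1.56904074,  1.8035712 ]), 'contact_force': array([-0.64089863, -0.55873023,  0.09649107]), 'torque': array([ 0.02892271, -0.02448584,  0.08491133]), 'gripper_width': 0.9976504445765644}
top 522.1361489956178 318.2847440892426 242.273390562283 [[ 0.01073911 -0.99992832 -0.00529327]
 [-0.98965072 -0.0098709  -0.14315728]
 [ 0.14309477  0.00677587 -0.9896858 ]] [-0.01884995  0.48413918  1.32110704]
filled_mid [(0.85, 423, 228)]
lower_mid [(0.8, 217, 238), (0.15, 249, 191)]
upper_mid [(0.88, 302, 278), (0.78, 191, 223), (0.71, 212, 325), (0.39, 418, 233)]
filled_front [(0.6, 422, 229)]
upper_front [(0.92,
[... 229 characters left out ...]
r_mid []
side 483.8821784558603 309.0520214226839 243.30617535817183 [[-0.8191793  -0.57332059  0.01577294]
 [-0.30084114  0.40611246 -0.86288312]
 [ 0.48830307 -0.71160113 -0.50515734]] [0.37272181 0.22134219 0.81632015]
filled_mid [(0.78, 352, 209), (0.31, 168, 309), (0.19, 91, 342)]
lower_mid [(0.83, 168, 365)]
upper_mid [(0.91, 318, 375), (0.67, 332, 285), (0.64, 168, 312)]
filled_front [(0.91, 354, 213)]
upper_front [(0.82, 173, 314), (0.8, 330, 282), (0.74, 316, 375), (0.3, 354, 209)]
lower_front [(0.92, 172, 362)]
filled_ledge [(0.83, 355, 208)]
motor_mid [(0.59, 358, 215)]
cleaner_mid [(0.82, 185, 251)]
tin_mid [(0.69, 94, 342)]
jar_mid [(0.62, 404, 234)]
meter_mid [(0.92, 246, 239)]
```

View pics/top0.png

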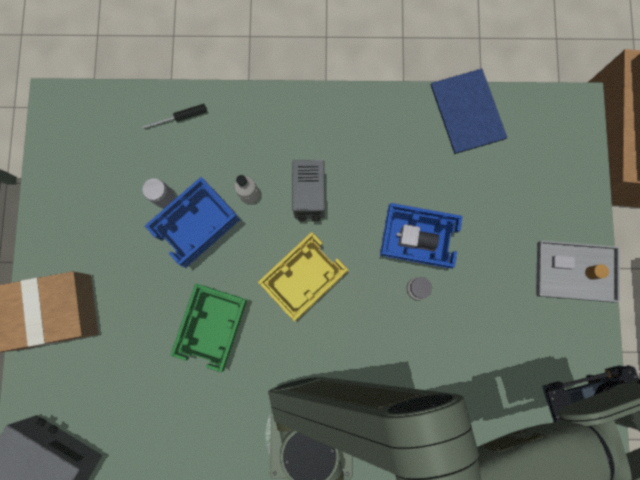

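View pics/side0.png

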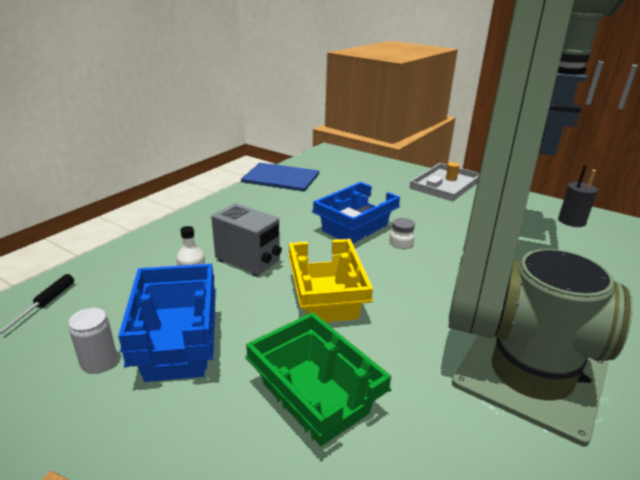

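```bash
cat > h.py <<'E'
import numpy as np,cv2
def cloud(c,mask=None):
    z=c["range_z"]; v,u=np.indices(z.shape); m=z>0
    if mask is not None: m&=mask
    p=np.stack([(u[m]-c["cx"])/c["fx"]*z[m],(v[m]-c["cy"])/c["fy"]*z[m],z[m]],1)
    return (p-c["t"])@c["R"], u[m],v[m]
def blue(c):
    h=cv2.cvtColor(c["color"],cv2.COLOR_RGB2HSV); return (h[...,0]>105)&(h[...,0]<130)&(h[...,1]>150)
def proj(c,X):
    q=np.atleast_2d(X)@c["R"].T+c["t"]; return np.stack([q[:,0]/q[:,2]*c["fx"]+c["cx"],q[:,1]/q[:,2]*c["fy"]+c["cy"]],1)
def rim(c,ctr,rad,zlo,zhi):
    P,u,v=cloud(c,blue(c)); m=(np.hypot(P[:,0]-ctr[0],P[:,1]-ctr[1])<rad)&(P[:,2]>zlo)&(P[:,2]<zhi)
    P=P[m]; (cx,cy),(w,h),a=cv2.minAreaRect(P[:,:2].astype(np.float32)); 
    if w<h: a+=90
    return (cx,cy),max(w,h),min(w,h),a,np.median(P[:,2]),len(P),P
E
python3 - <<'E'
from h import *; import pickle
for n in("top","side"):
    c=pickle.load(open(n+"0.pkl","rb"))
    P,u,v=cloud(c,blue(c)); P=P[P[:,2]>.02]
    print(n,np.histogram(P[:,2],bins=np.arange(.02,.14,.008)))
    for name,reg in(("pair",P[:,1]>.1),("filled",(P[:,1]<0)&(P[:,2]<.1))):
        Q=P[reg]; print(name,len(Q),np.median(Q,0),np.percentile(Q[:,2],[50,90,99]))
        ctr=np.median(Q[:,:2],0); z=np.percentile(Q[:,2],97)
        r=rim(c,ctr,.14,z-.008,z+.01); print(r[:6])
    im=c["color"][:,:,::-1]
    if n=="top": cs=[im[165:285,120:270],im[180:310,365:480]]
    else: cs=[im[240:400,60:230],im[170:260,300:430]]
    cs=[cv2.resize(k,(400,400)) for k in cs]; cv2.imwrite(f"pics/crop_{n}.png",np.hstack(cs))
E
```

```text
top (array([108, 869, 970, 254, 340, 264, 370, 529, 708, 161, 227, 360, 419,
         2]), array([0.02 , 0.028, 0.036, 0.044, 0.052, 0.06 , 0.068, 0.076, 0.084,
       0.092, 0.1  , 0.108, 0.116, 0.124, 0.132]))
pair 3733 [0.53207724 0.30603547 0.06263135] [0.06263135 0.11642336 0.12096309]
((0.5244142413139343, 0.30059799551963806), 0.18162798881530762, 0.1335371732711792, 133.22025680541992, np.float64(0.11653641239274123), 722)
filled 1848 [ 0.53062338 -0.28018672  0.07010045] [0.07010045 0.08612346 0.08952674]
((0.499098539352417, -0.2721817195415497), 0.18164879083633423, 0.13107796013355255, 79.92800903320312, np.float64(0.08451579501520198), 648)
side (array([ 375, 1386, 1031,  434,  929, 1055, 1063, 1162,  962,  740,  891,
       1004,  612,    0]), array([0.02 , 0.028, 0.036, 0.044, 0.052, 0.06 , 0.068, 0.076, 0.084,
       0.092, 0.1  , 0.108, 0.116, 0.124, 0.132]))
pair 9052 [0.52706625 0.31753104 0.07844682] [0.07844682 0.11518122 0.11739115]
((0.5250754356384277, 0.3028547465801239), 0.18765075504779816, 0.13232319056987762, 133.16717529296875, np.float64(0.1155754921107156), 1552)
filled 2592 [ 0.51070497 -0.25096507  0.0641101 ] [0.0641101  0.08259367 0.08495901]
((0.4998716711997986, -0.2711156904697418), 0.18676728010177612, 0.1356072872877121, 80.03276062011719, np.float64(0.0819542272839927), 648)
```

```bash
python3 -c "
import cv2,numpy as np
cv2.imwrite('pics/crop_both.png',cv2.resize(np.vstack([cv2.imread('pics/crop_top.png'),cv2.imread('pics/crop_side.png')]),(600,600)))"
```

```text
(no output)
```

View pics/crop_both.png

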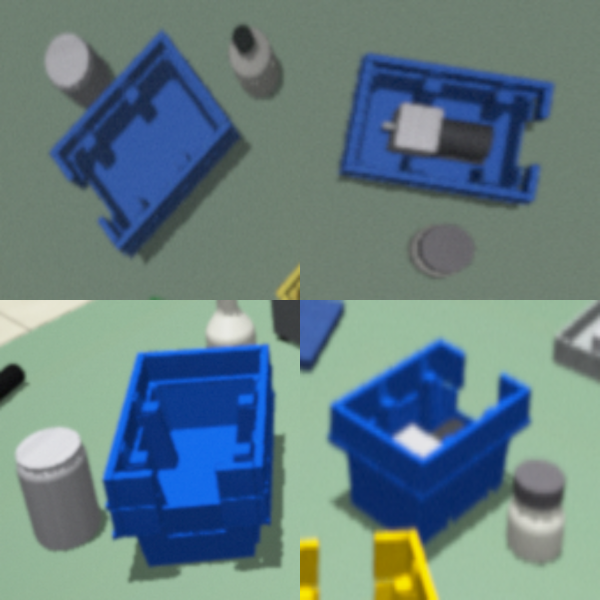

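Run:
```python
from rig import arm
from scipy.spatial.transform import Rotation as R
s=arm.state(); print(R.from_euler('xyz',s['tool_rot']).as_matrix().round(3), arm.tip_extent)
from h import *; import pickle
c=pickle.load(open("top0.pkl","rb"))
P,u,v=cloud(c)
for n,(a,b) in dict(bottle=(242,181),can=(153,187),jar=(418,286),meter=(309,168)).items():
    m=(abs(u-a)<4)&(abs(v-b)<4); print(n,np.median(P[m],0).round(3))
```

```text
[[ 0.     0.257 -0.966]
 [-0.    -0.966 -0.257]
 [-1.     0.    -0.   ]] 0.019
bottle [0.614 0.17  0.157]
can [0.612 0.403 0.096]
jar [ 0.372 -0.266  0.059]
meter [0.66  0.011 0.117]
```

```bash
cat > plan.py <<'E'
import numpy as np
from rig import arm
from scipy.spatial.transform import Rotation as R
def Rt(psi): c,s=np.cos(psi),np.sin(psi); return np.array([[0,c,s],[0,s,-c],[-1,0,0]])
def go(*targets):  # (x,y,z,psi_deg)
    s=arm.state(); A=R.from_euler('xyz',s['tool_rot']).as_matrix(); p=s['tool_pos']
    print('t',round(s['t'],2),'pos',p.round(4),'psi',round(np.degrees(np.arctan2(A[1,1],A[0,1])),2),'tilt',np.degrees(np.arccos(-A[2,0])).round(2),'F',s['contact_force'].round(1),'M',s['torque'].round(2),'w',round(s['gripper_width'],3),'q6',np.degrees(s['joints'][5]).round(1))
    for t in targets:
        d=A.T@(np.array(t[:3])-p)/.5; w=R.from_matrix(A.T@Rt(np.radians(t[3]))).as_rotvec()/(np.pi/2)
        print('t',d.round(4),'w',w.round(4))
E
python3 -c "
from plan import *
go((.36,-.15,.32,-10),(.474,.265,.25,43.2))"
```

```text
t 1.3 pos [ 0.1477 -0.5557  0.233 ] psi -75.11 tilt 0.01 F [-0.8 -0.3  0.1] M [-0.01 -0.08  0.03] w 1.0 q6 -1.1
t [-0.1741 -0.6751 -0.6187] w [-7.235e-01  1.000e-04 -1.000e-04]
t [-0.0342 -1.4187 -1.0523] w [-1.3146e+00  1.0000e-04 -1.0000e-04]
```

```bash
python3 -m pendant '[{"tx":-0.17,"ty":-0.675,"tz":-0.62,"wx":-0.72,"fingers":0.6},{"tx":-0.17,"ty":-0.675,"tz":-0.62,"wx":-0.72,"fingers":0.6},{"tx":-0.17,"ty":-0.675,"tz":-0.62,"wx":-0.72,"fingers":0.6},{"tx":-0.17,"ty":-0.675,"tz":-0.62,"wx":-0.72,"fingers":0.6},{"tx":-0.17,"ty":-0.675,"tz":-0.62,"wx":-0.72,"fingers":0.6},{"tx":-0.17,"ty":-0.675,"tz":-0.62,"wx":-0.72,"fingers":0.6},{"tx":-0.17,"ty":-0.675,"tz":-0.62,"wx":-0.72,"fingers":0.6},{"tx":-0.17,"ty":-0.675,"tz":-0.62,"wx":-0.72,"fingers":0.6}]' 25; python3 -c "
from plan import *
go((.474,.265,.20,43.2))"
```

```text
t 1.3 pos [ 0.1477 -0.5557  0.233 ] psi -75.11 tilt 0.01 F [-0.8 -0.3  0.1] M [-0.01 -0.08  0.03] w 1.0 q6 -1.1
t [ 0.0658 -1.4187 -1.0523] w [-1.3146e+00  1.0000e-04 -1.0000e-04]schema error: expected keys tx, ty, tz, wx, wy, wz, fingers
```

```bash
python3 -m pendant '[{"tx":-0.17,"ty":-0.675,"tz":-0.62,"wx":-0.72,"wy":0,"wz":0,"fingers":0.6},{"tx":-0.17,"ty":-0.675,"tz":-0.62,"wx":-0.72,"wy":0,"wz":0,"fingers":0.6},{"tx":-0.17,"ty":-0.675,"tz":-0.62,"wx":-0.72,"wy":0,"wz":0,"fingers":0.6},{"tx":-0.17,"ty":-0.675,"tz":-0.62,"wx":-0.72,"wy":0,"wz":0,"fingers":0.6},{"tx":-0.17,"ty":-0.675,"tz":-0.62,"wx":-0.72,"wy":0,"wz":0,"fingers":0.6},{"tx":-0.17,"ty":-0.675,"tz":-0.62,"wx":-0.72,"wy":0,"wz":0,"fingers":0.6},{"tx":-0.17,"ty":-0.675,"tz":-0.62,"wx":-0.72,"wy":0,"wz":0,"fingers":0.6},{"tx":-0.17,"ty":-0.675,"tz":-0.62,"wx":-0.72,"wy":0,"wz":0,"fingers":0.6}]' 25; python3 -c "
from plan import *
go((.474,.265,.20,43.2))"
```

```text
t: 2.3
tool_pos: [0.3615, -0.1475, 0.3189]
tool_rot: [1.537, 1.569, -0.21]
contact_force: [-0.3, -0.8, 0.4]
gripper_width: 0.599
t 2.3 pos [ 0.3615 -0.1475  0.3189] psi -10.13 tilt 0.11 F [-0.3 -0.8  0.4] M [-0.02 -0.11  0.03] w 0.599 q6 -13.8
t [ 0.2379  0.0758 -0.8518] w [-0.5926  0.0006 -0.0012]
```

```bash
python3 -m pendant '[{"tx":0.1,"ty":0.076,"tz":-0.852,"wx":-0.593,"wy":0,"wz":0,"fingers":0.6},{"tx":0.1,"ty":0.076,"tz":-0.852,"wx":-0.593,"wy":0,"wz":0,"fingers":0.6},{"tx":0.1,"ty":0.076,"tz":-0.852,"wx":-0.593,"wy":0,"wz":0,"fingers":0.6},{"tx":0.1,"ty":0.076,"tz":-0.852,"wx":-0.593,"wy":0,"wz":0,"fingers":0.6},{"tx":0.15,"ty":0.076,"tz":-0.852,"wx":-0.593,"wy":0,"wz":0,"fingers":0.6},{"tx":0.237,"ty":0.076,"tz":-0.852,"wx":-0.593,"wy":0,"wz":0,"fingers":0.6},{"tx":0.237,"ty":0.076,"tz":-0.852,"wx":-0.593,"wy":0,"wz":0,"fingers":0.6},{"tx":0.237,"ty":0.076,"tz":-0.852,"wx":-0.593,"wy":0,"wz":0,"fingers":0.6}]'
python3 - <<'E'
from plan import *
from h import *
c=arm.camera("side"); im=c["color"][:,:,::-1].copy()
r=rim(c,(.525,.302),.15,.108,.123); print(r[:6])
cv2.imwrite("pics/s1.png",im)
go((.474,.265,.109,43.2))
E
```

```text
t: 3.3
tool_pos: [0.4736, 0.2645, 0.1968]
tool_rot: [-1.894, 1.567, -2.71]
contact_force: [-0.3, -0.5, -0.0]
gripper_width: 0.6
((0.5249828696250916, 0.30285394191741943), 0.18807318806648254, 0.13209190964698792, 133.24331283569336, np.float64(0.1155039087626528), 1571)
t 3.35 pos [0.4739 0.2645 0.197 ] psi 43.19 tilt 0.19 F [ 0.9  1.3 -0.5] M [ 0.1  -0.14 -0.03] w 0.595 q6 -15.3
t [ 0.1759  0.0014 -0.0004] w [-0.0001 -0.0009  0.002 ]
```

View pics/s1.png

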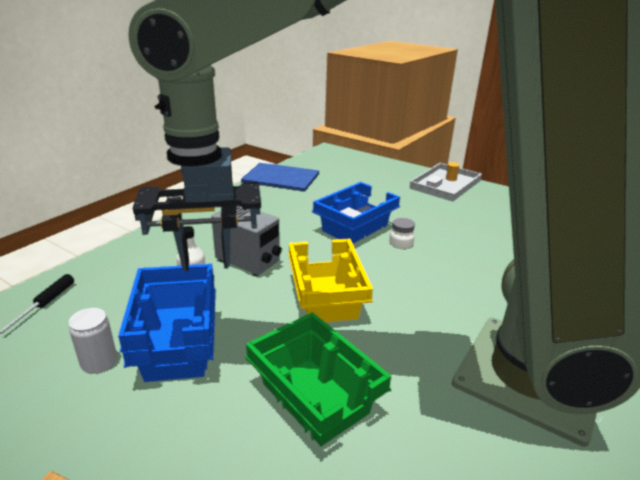

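```bash
python3 -m pendant '[{"tx":0.08,"ty":0.001,"tz":0,"wx":0,"wy":0,"wz":0.002,"fingers":0.6},{"tx":0.14,"ty":0.001,"tz":0,"wx":0,"wy":0,"wz":0.002,"fingers":0.6},{"tx":0.176,"ty":0.001,"tz":0,"wx":0,"wy":0,"wz":0.002,"fingers":0.6},{"tx":0.176,"ty":0.001,"tz":0,"wx":0,"wy":0,"wz":0.002,"fingers":0.6},{"tx":0.176,"ty":0.001,"tz":0,"wx":0,"wy":0,"wz":0.002,"fingers":0.6}]';python3 -m pendant '[{"tx":0,"ty":0,"tz":0,"wx":0,"wy":0,"wz":0,"fingers":0.2},{"tx":0,"ty":0,"tz":0,"wx":0,"wy":0,"wz":0,"fingers":0.2},{"tx":0,"ty":0,"tz":0,"wx":0,"wy":0,"wz":0,"fingers":0},{"tx":0,"ty":0,"tz":0,"wx":0,"wy":0,"wz":0,"fingers":0},{"tx":0,"ty":0,"tz":0,"wx":0,"wy":0,"wz":0,"fingers":0},{"tx":0,"ty":0,"tz":0,"wx":0,"wy":0,"wz":0,"fingers":0},{"tx":0,"ty":0,"tz":0,"wx":0,"wy":0,"wz":0,"fingers":0}]' 25
python3 - <<'E'
from plan import *
from h import *
c=arm.camera("side"); cv2.imwrite("pics/s2.png",c["color"][:,:,::-1])
go()
E
```

```text
t: 3.98
tool_pos: [0.4755, 0.2624, 0.113]
tool_rot: [1.407, 1.565, 0.587]
contact_force: [-1.2, 0.8, 1.5]
gripper_width: 0.599
t: 4.85
tool_pos: [0.4749, 0.263, 0.1114]
tool_rot: [1.533, 1.567, 0.714]
contact_force: [0.7, 1.7, 0.2]
gripper_width: 0.087
t 4.9 pos [0.4749 0.263  0.1115] psi 43.06 tilt 0.22 F [ 1.3  0.6 -0.5] M [ 0.19 -0.29  0.12] w 0.087 q6 -15.4
```

View pics/s2.png

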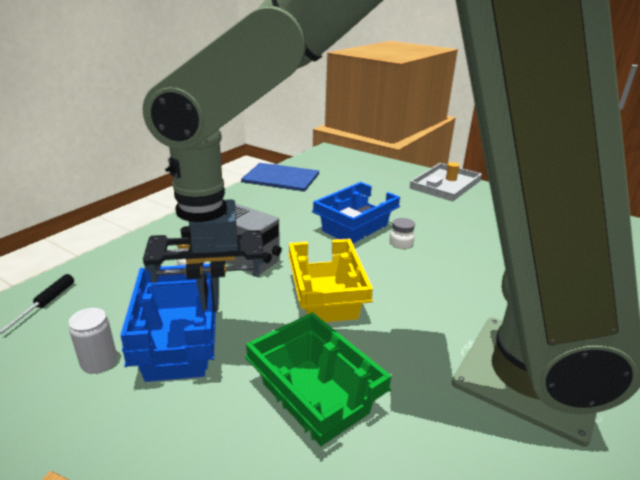

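```bash
python3 -m pendant '[{"tx":-0.02,"ty":0,"tz":0,"wx":0,"wy":0,"wz":0,"fingers":0},{"tx":-0.06,"ty":0,"tz":0,"wx":0,"wy":0,"wz":0,"fingers":0},{"tx":-0.12,"ty":0,"tz":0,"wx":0,"wy":0,"wz":0,"fingers":0},{"tx":-0.2,"ty":0,"tz":0,"wx":0,"wy":0,"wz":0,"fingers":0},{"tx":-0.28,"ty":0,"tz":0,"wx":0,"wy":0,"wz":0,"fingers":0},{"tx":-0.36,"ty":0,"tz":0,"wx":0,"wy":0,"wz":0,"fingers":0},{"tx":-0.4,"ty":0,"tz":0,"wx":0,"wy":0,"wz":0,"fingers":0}]' 30
python3 - <<'E'
from plan import *
from h import *
c=arm.camera("side"); cv2.imwrite("pics/s3.png",c["color"][:,:,::-1])
go()
E
```

```text
t: 5.78
tool_pos: [0.4741, 0.2621, 0.3142]
tool_rot: [1.39, 1.565, 0.57]
contact_force: [-0.0, 0.0, -2.1]
gripper_width: 0.086
t 5.83 pos [0.4748 0.2625 0.3162] psi 43.05 tilt 0.52 F [ 0.5  1.1 -0.3] M [ 0.09 -0.17  0.02] w 0.092 q6 -15.3
```

View pics/s3.png

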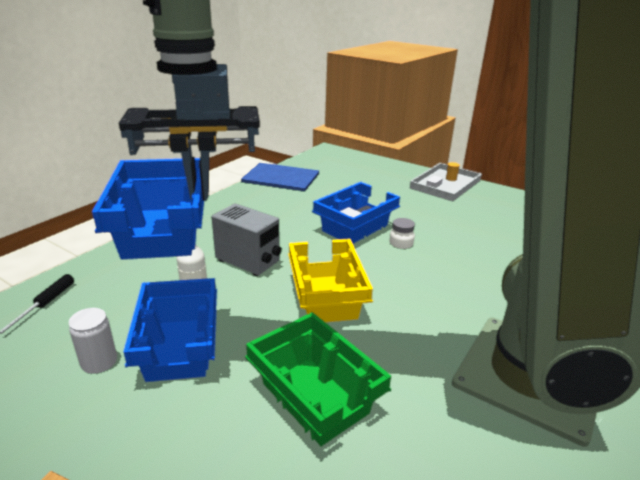

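```bash
python3 -c "
from plan import *
go((.4385,-.2551,.29,-10.15),(.4385,.02,.30,20))"
```

```text
t 5.83 pos [0.4748 0.2625 0.3162] psi 43.05 tilt 0.52 F [ 0.5  1.1 -0.3] M [ 0.09 -0.17  0.02] w 0.092 q6 -15.3
t [ 0.0469 -0.7602  0.7069] w [ 0.5911 -0.0015 -0.0058]
t [ 0.0295 -0.3845  0.3048] w [ 2.561e-01  1.000e-04 -5.900e-03]
```

```bash
python3 -m pendant '[{"tx":0,"ty":-0.05,"tz":0.047,"wx":0.03,"wy":0,"wz":0,"fingers":0},{"tx":0,"ty":-0.13,"tz":0.12,"wx":0.1,"wy":0,"wz":0,"fingers":0},{"tx":0,"ty":-0.22,"tz":0.205,"wx":0.18,"wy":0,"wz":0,"fingers":0},{"tx":0,"ty":-0.31,"tz":0.29,"wx":0.26,"wy":0,"wz":0,"fingers":0},{"tx":0,"ty":-0.4,"tz":0.37,"wx":0.34,"wy":0,"wz":0,"fingers":0},{"tx":0,"ty":-0.49,"tz":0.455,"wx":0.42,"wy":0,"wz":0,"fingers":0},{"tx":0,"ty":-0.57,"tz":0.53,"wx":0.5,"wy":0,"wz":0,"fingers":0},{"tx":0.02,"ty":-0.64,"tz":0.6,"wx":0.56,"wy":0,"wz":-0.004,"fingers":0}]'; python3 -c "
from plan import *
go((.4385,-.2551,.27,-10.15))"
```

```text
t: 6.82
tool_pos: [0.4442, -0.1772, 0.3006]
tool_rot: [-1.421, 1.567, -3.125]
contact_force: [0.8, 0.5, -1.3]
gripper_width: 0.089
t 6.83 pos [ 0.4442 -0.1772  0.3006] psi -7.6 tilt 0.2 F [ 0.8  0.5 -1.3] M [ 0.04 -0.06  0.  ] w 0.089 q6 -15.5
t [0.0612 0.0096 0.1558] w [0.0284 0.0004 0.0022]
```

```bash
python3 -m pendant '[{"tx":0.01,"ty":0.003,"tz":0.05,"wx":0.01,"wy":0,"wz":0,"fingers":0},{"tx":0.04,"ty":0.0096,"tz":0.11,"wx":0.028,"wy":0,"wz":0.002,"fingers":0},{"tx":0.061,"ty":0.0096,"tz":0.156,"wx":0.028,"wy":0,"wz":0.002,"fingers":0},{"tx":0.061,"ty":0.0096,"tz":0.156,"wx":0.028,"wy":0,"wz":0.002,"fingers":0},{"tx":0.061,"ty":0.0096,"tz":0.156,"wx":0.028,"wy":0,"wz":0.002,"fingers":0}]'
cat > look.py <<'E'
from plan import *
from h import *
import sys
def look(tag,zrim,ctr,rad=.16,dz=.012):
    for n in("side","top"):
        c=arm.camera(n); cv2.imwrite(f"pics/{tag}_{n}.png",c["color"][:,:,::-1])
        P,u,v=cloud(c,blue(c)); m=np.hypot(P[:,0]-ctr[0],P[:,1]-ctr[1])<rad
        zz=P[m,2]; print(n,'hist',[(round(a,3),k) for k,a in zip(*np.histogram(zz,bins=np.arange(0.02,.36,.01))) if k>40])
        try: print(rim(c,ctr,rad,zrim-dz,zrim+dz)[:6])
        except Exception as e: print(e)
E
python3 - <<'E'
from look import *
look("m1",.275,(.5,-.27))
go()
E
```

```text
t: 7.45
tool_pos: [0.4396, -0.2527, 0.27]
tool_rot: [-2.013, 1.57, 2.527]
contact_force: [-0.8, -0.1, -2.0]
gripper_width: 0.084
side hist [(np.float64(0.02), np.int64(224)), (np.float64(0.03), np.int64(300)), (np.float64(0.04), np.int64(167)), (np.float64(0.05), np.int64(410)), (np.float64(0.06), np.int64(515)), (np.float64(0.07), np.int64(525)), (np.float64(0.08), np.int64(432)), (np.float64(0.19), np.int64(182)), (np.float64(0.2), np.int64(288)), (np.float64(0.21), np.int64(313)), (np.float64(0.22), np.int64(389)), (np.float64(0.23), np.int64(313)), (np.float64(0.24), np.int64(438)), (np.float64(0.25), np.int64(515)), (np.float64(0.26), np.int64(514)), (np.float64(0.27), np.int64(391))]
((0.49248260259628296, -0.266676664352417), 0.1891668140888214, 0.14372675120830536, 78.96504211425781, np.float64(0.2702936602854254), 758)
top hist [(np.float64(0.05), np.int64(74)), (np.float64(0.07), np.int64(59)), (np.float64(0.08), np.int64(245)), (np.float64(0.19), np.int64(684)), (np.float64(0.2), np.int64(50)), (np.float64(0.21), np.int64(51)), (np.float64(0.22), np.int64(63)), (np.float64(0.23), np.int64(67)), (np.float64(0.24), np.int64(154)), (np.float64(0.25), np.int64(119)), (np.float64(0.26), np.int64(167)), (np.float64(0.27), np.int64(411))]
((0.4975510835647583, -0.26848191022872925), 0.18166141211986542, 0.1317383050918579, 80.32221221923828, np.float64(0.2740850078674872), 517)
t 7.55 pos [ 0.44   -0.2525  0.2704] psi -9.81 tilt 0.01 F [ 0.2  0.7 -1.1] M [ 0.04  0.04 -0.  ] w 0.084 q6 -21.3
```

```bash
python3 -c "
import cv2,numpy as np
cv2.imwrite('pics/m1.png',np.hstack([cv2.imread('pics/m1_side.png')[60:300,220:480],cv2.imread('pics/m1_top.png')[120:360,340:560]]))
i=cv2.imread('pics/m1.png');cv2.imwrite('pics/m1.png',cv2.resize(i,(800,400)))"
```

```text
(no output)
```

View pics/m1.png

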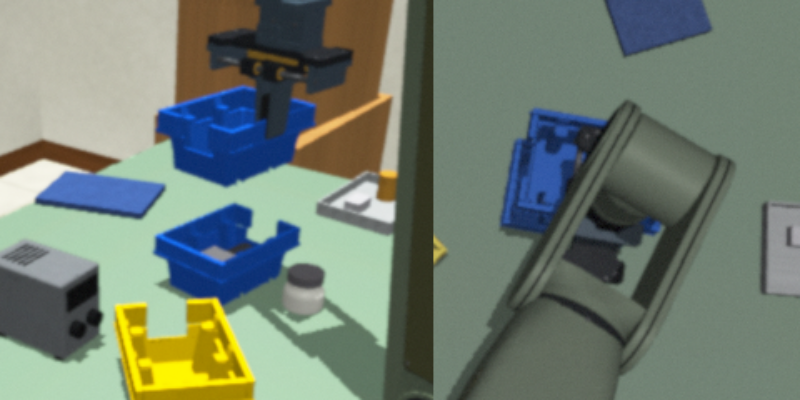

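```bash
cat > fit.py <<'E'
from plan import *
from h import *
from scipy.optimize import least_squares
def fitbin(c,ctr,yaw0,zr,band=.005,rad=.13):
    P,u,v=cloud(c,blue(c)); P=P[np.hypot(P[:,0]-ctr[0],P[:,1]-ctr[1])<rad]
    # rim plane: z = zr + a x' + b y' refined
    best=[ctr[0],ctr[1],np.radians(yaw0)]; coef=np.array([zr,0,0])
    for it in range(4):
        d=P[:,:2]-best[:2]; z=coef[0]+d@coef[1:]
        Q=P[np.abs(P[:,2]-z)<(band if it else .008)]
        def res(p):
            d=Q[:,:2]-p[:2]; cs,sn=np.cos(p[2]),np.sin(p[2])
            X=np.abs(d[:,0]*cs+d[:,1]*sn)-.088; Y=np.abs(-d[:,0]*sn+d[:,1]*cs)-.062
            sd=np.where((X<0)&(Y<0),np.maximum(X,Y),np.hypot(np.maximum(X,0),np.maximum(Y,0)))
            return np.maximum(np.abs(sd)-.003,0)*1e3+np.abs(sd)*100
        r=least_squares(res,best,loss='soft_l1',f_scale=1.0,x_scale=[.01,.01,.05]); best=r.x
        d=Q[:,:2]-best[:2]; cs,sn=np.cos(best[2]),np.sin(best[2])
        L=np.c_[d[:,0]*cs+d[:,1]*sn,-d[:,0]*sn+d[:,1]*cs]
        ring=(np.abs(np.maximum(abs(L[:,0])-.088,abs(L[:,1])-.062))<.005)
        A=np.c_[np.ones(ring.sum()),d[ring]]; coef=np.array([np.median(Q[ring,2]),0,0])
    sides=[int((ring&m).sum()) for m in (L[:,0]>.08,L[:,0]<-.08,L[:,1]>.055,L[:,1]<-.055)]
    sz=[np.median(Q[ring&m,2]).round(4) if (ring&m).any() else None for m in (L[:,0]>.08,L[:,0]<-.08,L[:,1]>.055,L[:,1]<-.055)]
    return best[:2].round(4),np.degrees(best[2]).round(2),coef[0].round(4),'n f/b/+y/-y',sides,sz
E
python3 - <<'E'
from fit import *; import pickle
for n in("top","side"):
    c=pickle.load(open(n+"0.pkl","rb"))
    print(n,'pair',fitbin(c,(.5247,.302),133.2,.116)); print(n,'filled',fitbin(c,(.4995,-.2715),-100,.084))
    c=arm.camera(n); pickle.dump(c,open(n+"1.pkl","wb"))
    print(n,'held',fitbin(c,(.4995,-.269),80,.274)); print(n,'filled',fitbin(c,(.4995,-.2715),-100,.084)); print(n,'lower',fitbin(c,(.5247,.302),133,.084))
go()
E
```

```text
top pair (array([0.5238, 0.3011]), np.float64(133.24), np.float64(0.1165), 'n f/b/+y/-y', [87, 155, 259, 234], [np.float64(0.1164), np.float64(0.1169), np.float64(0.1166), np.float64(0.1163)])
top filled (array([ 0.4991, -0.2734]), np.float64(-99.99), np.float64(0.0843), 'n f/b/+y/-y', [82, 170, 212, 235], [np.float64(0.0841), np.float64(0.084), np.float64(0.0841), np.float64(0.0845)])
top held (array([ 0.4973, -0.2696]), np.float64(80.24), np.float64(0.2752), 'n f/b/+y/-y', [151, 26, 136, 153], [np.float64(0.2748), np.float64(0.2753), np.float64(0.2755), np.float64(0.2752)])
top filled (array([ 0.4994, -0.2737]), np.float64(-99.75), np.float64(0.084), 'n f/b/+y/-y', [0, 167, 29, 93], [None, np.float64(0.0842), np.float64(0.0852), np.float64(0.0834)])
top lower (array([0.5221, 0.2997]), np.float64(133.09), np.float64(0.0846), 'n f/b/+y/-y', [76, 147, 232, 224], [np.float64(0.085), np.float64(0.0846), np.float64(0.0847), np.float64(0.0843)])
side pair (array([0.5238, 0.3033]), np.float64(133.28), np.float64(0.1159), 'n f/b/+y/-y', [324, 319, 353, 441], [np.float64(0.1157), np.float64(
[... 252 characters left out ...]
 held (array([ 0.4966, -0.2672]), np.float64(80.05), np.float64(0.2724), 'n f/b/+y/-y', [129, 83, 171, 202], [np.float64(0.2724), np.float64(0.2723), np.float64(0.2727), np.float64(0.2724)])
side filled (array([ 0.4986, -0.2708]), np.float64(-100.08), np.float64(0.0822), 'n f/b/+y/-y', [58, 175, 164, 191], [np.float64(0.0811), np.float64(0.0821), np.float64(0.0822), np.float64(0.0824)])
side lower (array([0.5223, 0.302 ]), np.float64(133.14), np.float64(0.0839), 'n f/b/+y/-y', [315, 311, 358, 427], [np.float64(0.0836), np.float64(0.0833), np.float64(0.0842), np.float64(0.0841)])
t 7.65 pos [ 0.4401 -0.2526  0.2704] psi -9.81 tilt 0.03 F [-0.3 -0.1 -0.9] M [-0.01 -0.02  0.02] w 0.087 q6 -21.3
```

```bash
python3 -c "
from plan import *
go((.4421,-.2563,.185,-10.03))"
```

```text
t 7.65 pos [ 0.4401 -0.2526  0.2704] psi -9.81 tilt 0.03 F [-0.3 -0.1 -0.9] M [-0.01 -0.02  0.02] w 0.087 q6 -21.3
t [0.1709 0.0052 0.0065] w [ 0.0025  0.0003 -0.0002]
```

```bash
python3 -m pendant '[{"tx":0.03,"ty":0.005,"tz":0.0065,"wx":0.0025,"wy":0,"wz":0,"fingers":0},{"tx":0.08,"ty":0.005,"tz":0.0065,"wx":0.0025,"wy":0,"wz":0,"fingers":0},{"tx":0.13,"ty":0.005,"tz":0.0065,"wx":0.0025,"wy":0,"wz":0,"fingers":0},{"tx":0.16,"ty":0.005,"tz":0.0065,"wx":0.0025,"wy":0,"wz":0,"fingers":0},{"tx":0.171,"ty":0.005,"tz":0.0065,"wx":0.0025,"wy":0,"wz":0,"fingers":0},{"tx":0.171,"ty":0.005,"tz":0.0065,"wx":0.0025,"wy":0,"wz":0,"fingers":0},{"tx":0.171,"ty":0.005,"tz":0.0065,"wx":0.0025,"wy":0,"wz":0,"fingers":0}]'
python3 - <<'E'
from fit import *
for n in("top","side"):
    c=arm.camera(n); cv2.imwrite(f"pics/m2_{n}.png",c["color"][:,:,::-1])
    print(n,'held',fitbin(c,(.499,-.272),80,.187)); print(n,'filled',fitbin(c,(.499,-.272),-100,.084))
go((.4421,-.2563,.156,-10.03))
E
```

```text
t: 8.52
tool_pos: [0.4423, -0.2573, 0.1853]
tool_rot: [0.957, 1.569, -0.79]
contact_force: [0.2, -0.7, -1.5]
gripper_width: 0.083
top held (array([ 0.4993, -0.275 ]), np.float64(79.92), np.float64(0.1903), 'n f/b/+y/-y', [128, 20, 116, 135], [np.float64(0.1901), np.float64(0.1904), np.float64(0.1901), np.float64(0.1904)])
top filled (array([ 0.4995, -0.2738]), np.float64(-100.02), np.float64(0.0842), 'n f/b/+y/-y', [0, 161, 9, 75], [None, np.float64(0.0845), np.float64(0.0838), np.float64(0.0835)])
side held (array([ 0.4988, -0.2719]), np.float64(79.81), np.float64(0.188), 'n f/b/+y/-y', [117, 66, 153, 192], [np.float64(0.1875), np.float64(0.188), np.float64(0.1881), np.float64(0.1883)])
side filled (array([ 0.4989, -0.271 ]), np.float64(-100.04), np.float64(0.0824), 'n f/b/+y/-y', [34, 168, 53, 193], [np.float64(0.0815), np.float64(0.0823), np.float64(0.0823), np.float64(0.0825)])
t 8.62 pos [ 0.4422 -0.2572  0.1852] psi -10.09 tilt 0.09 F [ 0.6 -0.1 -1.5] M [-0.01  0.03 -0.03] w 0.09 q6 -21.4
t [ 0.0584 -0.0005 -0.0018] w [-0.0006  0.0006 -0.0008]
```

```bash
python3 -m pendant '[{"tx":0.02,"ty":0,"tz":-0.002,"wx":0,"wy":0,"wz":0,"fingers":0},{"tx":0.04,"ty":0,"tz":-0.002,"wx":0,"wy":0,"wz":0,"fingers":0},{"tx":0.052,"ty":0,"tz":-0.002,"wx":0,"wy":0,"wz":0,"fingers":0},{"tx":0.058,"ty":0,"tz":-0.002,"wx":0,"wy":0,"wz":0,"fingers":0},{"tx":0.062,"ty":0,"tz":-0.002,"wx":0,"wy":0,"wz":0,"fingers":0}]'; python3 -m pendant '[{"tx":0.002,"ty":0,"tz":0,"wx":0,"wy":0,"wz":0,"fingers":0},{"tx":0.004,"ty":0,"tz":0,"wx":0,"wy":0,"wz":0,"fingers":0},{"tx":0.004,"ty":0,"tz":0,"wx":0,"wy":0,"wz":0,"fingers":0}]';python3 -m pendant '[{"tx":0.002,"ty":0,"tz":0,"wx":0,"wy":0,"wz":0,"fingers":0},{"tx":0.003,"ty":0,"tz":0,"wx":0,"wy":0,"wz":0,"fingers":0},{"tx":0.003,"ty":0,"tz":0,"wx":0,"wy":0,"wz":0,"fingers":0}]'
```

```text
t: 9.25
tool_pos: [0.442, -0.256, 0.1533]
tool_rot: [-0.746, 1.57, -2.493]
contact_force: [-0.9, -0.1, -1.0]
gripper_width: 0.085
t: 9.62
tool_pos: [0.4419, -0.256, 0.1515]
tool_rot: [-0.251, 1.57, -1.998]
contact_force: [0.5, -0.1, -1.9]
gripper_width: 0.088
t: 10.0
tool_pos: [0.4419, -0.256, 0.1499]
tool_rot: [-0.803, 1.57, -2.55]
contact_force: [0.1, 0.1, -1.1]
gripper_width: 0.082
```

```bash
python3 -m pendant '[{"tx":0.001,"ty":0,"tz":0,"wx":0,"wy":0,"wz":0,"fingers":0},{"tx":0.002,"ty":0,"tz":0,"wx":0,"wy":0,"wz":0,"fingers":0},{"tx":0.002,"ty":0,"tz":0,"wx":0,"wy":0,"wz":0,"fingers":0}]'
python3 - <<'E'
from fit import *
for n in("top","side"):
    c=arm.camera(n); cv2.imwrite(f"pics/m3_{n}.png",c["color"][:,:,::-1])
    print(n,'held',fitbin(c,(.499,-.272),80,.154)); print(n,'filled',fitbin(c,(.499,-.272),-100,.084))
go()
E
```

```text
t: 10.38
tool_pos: [0.4419, -0.256, 0.1495]
tool_rot: [0.041, 1.57, -1.705]
contact_force: [-2.8, 0.9, 4.2]
gripper_width: 0.09
top held (array([ 0.4989, -0.2736]), np.float64(79.85), np.float64(0.1546), 'n f/b/+y/-y', [123, 18, 104, 144], [np.float64(0.1546), np.float64(0.1543), np.float64(0.1549), np.float64(0.1543)])
top filled (array([ 0.4931, -0.273 ]), np.float64(-100.53), np.float64(0.0837), 'n f/b/+y/-y', [4, 108, 7, 35], [np.float64(0.0836), np.float64(0.0837), np.float64(0.0846), np.float64(0.0833)])
side held (array([ 0.4986, -0.2707]), np.float64(79.63), np.float64(0.1522), 'n f/b/+y/-y', [111, 43, 151, 174], [np.float64(0.1521), np.float64(0.151), np.float64(0.1523), np.float64(0.1524)])
side filled (array([ 0.5006, -0.2746]), np.float64(-99.56), np.float64(0.0829), 'n f/b/+y/-y', [10, 111, 20, 156], [np.float64(0.0816), np.float64(0.083), np.float64(0.0826), np.float64(0.0829)])
t 10.47 pos [ 0.4419 -0.256   0.1495] psi -10.09 tilt 0.03 F [-1.9  2.   5.9] M [0.23 0.32 0.03] w 0.089 q6 -21.3
```

```bash
python3 -m pendant '[{"tx":0,"ty":0,"tz":0,"wx":0,"wy":0,"wz":0,"fingers":0.15},{"tx":0,"ty":0,"tz":0,"wx":0,"wy":0,"wz":0,"fingers":0.25},{"tx":0,"ty":0,"tz":0,"wx":0,"wy":0,"wz":0,"fingers":0.4},{"tx":0,"ty":0,"tz":0,"wx":0,"wy":0,"wz":0,"fingers":0.4},{"tx":-0.03,"ty":0,"tz":0,"wx":0,"wy":0,"wz":0,"fingers":0.4},{"tx":-0.1,"ty":0,"tz":0,"wx":0,"wy":0,"wz":0,"fingers":0.5},{"tx":-0.2,"ty":0,"tz":0,"wx":0,"wy":0,"wz":0,"fingers":0.6},{"tx":-0.3,"ty":0,"tz":0,"wx":0,"wy":0,"wz":0,"fingers":0.6}]'; python3 -c "
from plan import *
go((.473,.2625,.2,43.2),(.455,0.02,.26,15))"
```

```text
t: 11.48
tool_pos: [0.4419, -0.2559, 0.3015]
tool_rot: [0.804, 1.57, -0.943]
contact_force: [1.5, -0.8, 0.5]
gripper_width: 0.597
t 11.47 pos [ 0.4419 -0.2559  0.3015] psi -10.09 tilt 0.06 F [ 1.5 -0.8  0.5] M [-0.07 -0.14 -0.05] w 0.597 q6 -21.3
t [ 0.2022 -0.1205 -1.0318] w [-5.921e-01  7.000e-04 -2.000e-04]
t [ 0.0826 -0.0709 -0.5479] w [-0.2788  0.0006 -0.0004]
```

```bash
python3 -m pendant '[{"tx":0.02,"ty":-0.02,"tz":-0.12,"wx":-0.07,"wy":0,"wz":0,"fingers":0.6},{"tx":0.06,"ty":-0.04,"tz":-0.245,"wx":-0.15,"wy":0,"wz":0,"fingers":0.6},{"tx":0.08,"ty":-0.06,"tz":-0.37,"wx":-0.22,"wy":0,"wz":0,"fingers":0.6},{"tx":0.08,"ty":-0.07,"tz":-0.495,"wx":-0.3,"wy":0,"wz":0,"fingers":0.6},{"tx":0.08,"ty":-0.08,"tz":-0.62,"wx":-0.4,"wy":0,"wz":0,"fingers":0.6},{"tx":0.08,"ty":-0.09,"tz":-0.74,"wx":-0.48,"wy":0,"wz":0,"fingers":0.6},{"tx":0.08,"ty":-0.1,"tz":-0.86,"wx":-0.55,"wy":0,"wz":0,"fingers":0.6},{"tx":0.1,"ty":-0.12,"tz":-0.96,"wx":-0.59,"wy":0,"wz":0,"fingers":0.6}]'
python3 - <<'E'
from fit import *
for n in("top","side"):
    c=arm.camera(n); cv2.imwrite(f"pics/m4_{n}.png",c["color"][:,:,::-1])
    print(n,'mid',fitbin(c,(.499,-.272),80,.154)); print(n,'lower',fitbin(c,(.5222,.301),133,.084))
go((.4745,.2635,.15,43.1))
E
python3 -c "
import cv2,numpy as np
cv2.imwrite('pics/m4.png',cv2.resize(np.hstack([cv2.imread('pics/m4_side.png')[100:340,80:480],cv2.imread('pics/m4_top.png')[120:360,120:520]]),(800,240)))"
```

```text
t: 12.48
tool_pos: [0.4677, 0.2299, 0.2506]
tool_rot: [1.209, 1.567, 0.393]
contact_force: [-0.4, -0.6, 0.1]
gripper_width: 0.6
top mid (array([ 0.4991, -0.273 ]), np.float64(79.94), np.float64(0.154), 'n f/b/+y/-y', [118, 153, 283, 241], [np.float64(0.1537), np.float64(0.1542), np.float64(0.1542), np.float64(0.1539)])
top lower (array([0.5223, 0.3   ]), np.float64(133.22), np.float64(0.0848), 'n f/b/+y/-y', [54, 139, 102, 21], [np.float64(0.0841), np.float64(0.0849), np.float64(0.085), np.float64(0.0851)])
side mid (array([ 0.4987, -0.2699]), np.float64(79.83), np.float64(0.1519), 'n f/b/+y/-y', [123, 135, 212, 190], [np.float64(0.1516), np.float64(0.1517), np.float64(0.1524), np.float64(0.1519)])
side lower (array([0.5223, 0.302 ]), np.float64(133.1), np.float64(0.0839), 'n f/b/+y/-y', [326, 306, 353, 424], [np.float64(0.0835), np.float64(0.0835), np.float64(0.084), np.float64(0.084)])
t 12.57 pos [0.4664 0.2314 0.2486] psi 43.35 tilt 0.1 F [-0.6 -0.4  0.4] M [-0.02 -0.14 -0.05] w 0.598 q6 -18.3
t [ 0.1974  0.0557 -0.0352] w [ 0.0028 -0.0011 -0.0002]
```

View pics/m4.png

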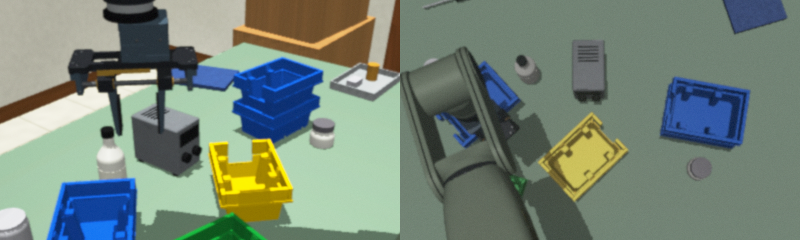

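```bash
python3 -m pendant '[{"tx":0.06,"ty":0.055,"tz":-0.035,"wx":0.003,"wy":0,"wz":0,"fingers":0.6},{"tx":0.14,"ty":0.0557,"tz":-0.035,"wx":0.003,"wy":0,"wz":0,"fingers":0.6},{"tx":0.197,"ty":0.0557,"tz":-0.035,"wx":0.003,"wy":0,"wz":0,"fingers":0.6},{"tx":0.197,"ty":0.0557,"tz":-0.035,"wx":0.003,"wy":0,"wz":0,"fingers":0.6},{"tx":0.197,"ty":0.0557,"tz":-0.035,"wx":0.003,"wy":0,"wz":0,"fingers":0.6}]'; python3 -c "
from plan import *
go((.4745,.2635,.079,43.1))"
```

```text
t: 13.2
tool_pos: [0.4764, 0.2588, 0.152]
tool_rot: [1.223, 1.568, 0.397]
contact_force: [0.6, -0.4, 0.5]
gripper_width: 0.602
t 13.2 pos [0.4764 0.2588 0.152 ] psi 42.69 tilt 0.14 F [ 0.6 -0.4  0.5] M [ 0.01 -0.16  0.04] w 0.602 q6 -15.4
t [ 0.1461  0.0032 -0.0096] w [-0.0045  0.0005 -0.0014]
```

```bash
python3 -m pendant '[{"tx":0.06,"ty":0.003,"tz":-0.0096,"wx":-0.0045,"wy":0,"wz":0,"fingers":0.6},{"tx":0.11,"ty":0.003,"tz":-0.0096,"wx":-0.0045,"wy":0,"wz":0,"fingers":0.6},{"tx":0.146,"ty":0.003,"tz":-0.0096,"wx":-0.0045,"wy":0,"wz":0,"fingers":0.6},{"tx":0.146,"ty":0.003,"tz":-0.0096,"wx":-0.0045,"wy":0,"wz":0,"fingers":0.6},{"tx":0.146,"ty":0.003,"tz":-0.0096,"wx":-0.0045,"wy":0,"wz":0,"fingers":0.4},{"tx":0.146,"ty":0.003,"tz":-0.0096,"wx":-0.0045,"wy":0,"wz":0,"fingers":0.3}]'; python3 -c "
from plan import *
go((.4745,.2635,.079,43.1))"
```

```text
t: 13.95
tool_pos: [0.474, 0.2638, 0.0787]
tool_rot: [1.269, 1.569, 0.451]
contact_force: [0.3, 0.3, 0.2]
gripper_width: 0.412
t 13.95 pos [0.474  0.2638 0.0787] psi 43.14 tilt 0.13 F [0.3 0.3 0.2] M [-0.03 -0.14  0.  ] w 0.412 q6 -15.3
t [-0.0006  0.0003  0.0011] w [ 0.0004  0.0004 -0.0014]
```

```bash
python3 -m pendant '[{"tx":0,"ty":0,"tz":0,"wx":0,"wy":0,"wz":0,"fingers":0},{"tx":0,"ty":0,"tz":0,"wx":0,"wy":0,"wz":0,"fingers":0},{"tx":0,"ty":0,"tz":0,"wx":0,"wy":0,"wz":0,"fingers":0},{"tx":0,"ty":0,"tz":0,"wx":0,"wy":0,"wz":0,"fingers":0},{"tx":0,"ty":0,"tz":0,"wx":0,"wy":0,"wz":0,"fingers":0},{"tx":0,"ty":0,"tz":0,"wx":0,"wy":0,"wz":0,"fingers":0}]' 30;  python3 -m pendant '[{"tx":-0.02,"ty":0,"tz":0,"wx":0,"wy":0,"wz":0,"fingers":0},{"tx":-0.06,"ty":0,"tz":0,"wx":0,"wy":0,"wz":0,"fingers":0},{"tx":-0.12,"ty":0,"tz":0,"wx":0,"wy":0,"wz":0,"fingers":0},{"tx":-0.2,"ty":0,"tz":0,"wx":0,"wy":0,"wz":0,"fingers":0},{"tx":-0.3,"ty":0,"tz":0,"wx":0,"wy":0,"wz":0,"fingers":0},{"tx":-0.4,"ty":0,"tz":0,"wx":0,"wy":0,"wz":0,"fingers":0},{"tx":-0.48,"ty":0,"tz":0,"wx":0,"wy":0,"wz":0,"fingers":0},{"tx":-0.5,"ty":0,"tz":0,"wx":0,"wy":0,"wz":0,"fingers":0}]'
python3 - <<'E'
from fit import *
import pickle
c=arm.camera("side"); cv2.imwrite(f"pics/m5_side.png",c["color"][:,:,::-1])
go((.43,.10,.35,43),(.39,-.1,.35,48),(.33,-.36,.33,48))
# free space check around S
c=pickle.load(open("top0.pkl","rb")); P,u,v=cloud(c)
for S in((.36,-.44),(.33,-.42),(.33,-.44)):
    m=(np.hypot(P[:,0]-S[0],P[:,1]-S[1])<.15); print(S,m.sum(),P[m,2].max(), P[m&(P[:,2]>.02)].mean(0) if (m&(P[:,2]>.02)).any() else '')
E
```

```text
t: 14.7
tool_pos: [0.4734, 0.2636, 0.0774]
tool_rot: [1.432, 1.571, 0.614]
contact_force: [1.2, 0.8, 0.4]
gripper_width: 0.088
t: 15.7
tool_pos: [0.4736, 0.2636, 0.3299]
tool_rot: [1.247, 1.567, 0.429]
contact_force: [0.3, 0.0, -2.7]
gripper_width: 0.083
t 15.75 pos [0.4734 0.2635 0.3292] psi 43.15 tilt 0.14 F [-0.3  0.6 -1.6] M [ 0.   -0.13  0.05] w 0.088 q6 -15.3
t [-0.042  -0.2869  0.1792] w [ 0.0016  0.0005 -0.0014]
t [-0.0426 -0.6188  0.4164] w [-0.0539  0.0006 -0.0014]
t [-0.0033 -1.0621  0.7137] w [-0.0539  0.0006 -0.0014]
(0.36, -0.44) 10216 0.09112499311935605 [ 0.42445075 -0.35467879  0.06114829]
(0.33, -0.42) 10286 0.09112499311935605 [ 0.40597284 -0.3168229   0.06404276]
(0.33, -0.44) 10344 0.6176935225140764 [ 0.37357186 -0.37462728  0.16865883]
```

View pics/m5_side.png

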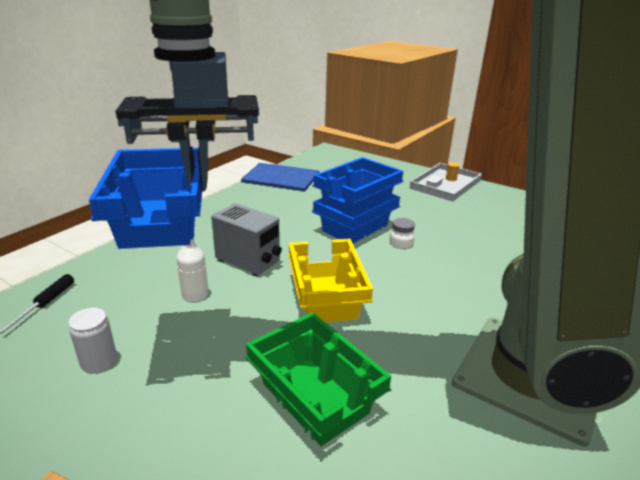

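```bash
python3 -c "
from plan import *
go((.38,-.08,.34,38),(.276,-.457,.3,32))"
```

```text
t 15.75 pos [0.4734 0.2635 0.3292] psi 43.15 tilt 0.14 F [-0.3  0.6 -1.6] M [ 0.   -0.13  0.05] w 0.088 q6 -15.3
t [-0.0226 -0.6061  0.3735] w [ 0.0572  0.0005 -0.0015]
t [ 0.0563 -1.2737  0.7813] w [ 0.1239  0.0004 -0.0015]
```

```bash
python3 -m pendant '[{"tx":0,"ty":-0.05,"tz":0.03,"wx":0,"wy":0,"wz":0,"fingers":0},{"tx":-0.01,"ty":-0.13,"tz":0.08,"wx":0.01,"wy":0,"wz":0,"fingers":0},{"tx":-0.02,"ty":-0.23,"tz":0.14,"wx":0.02,"wy":0,"wz":0,"fingers":0},{"tx":-0.02,"ty":-0.33,"tz":0.2,"wx":0.03,"wy":0,"wz":0,"fingers":0},{"tx":-0.02,"ty":-0.43,"tz":0.265,"wx":0.04,"wy":0,"wz":0,"fingers":0},{"tx":-0.02,"ty":-0.53,"tz":0.325,"wx":0.05,"wy":0,"wz":0,"fingers":0},{"tx":-0.02,"ty":-0.63,"tz":0.385,"wx":0.06,"wy":0,"wz":0,"fingers":0},{"tx":-0.02,"ty":-0.71,"tz":0.435,"wx":0.07,"wy":0,"wz":0,"fingers":0}]'; python3 -c "
from plan import *
go((.276,-.457,.25,32))"
```

```text
t: 16.75
tool_pos: [0.3609, -0.1394, 0.3353]
tool_rot: [-2.417, 1.566, 2.937]
contact_force: [0.4, -0.7, -2.0]
gripper_width: 0.087
t 16.75 pos [ 0.3609 -0.1394  0.3353] psi 36.77 tilt 0.27 F [ 0.4 -0.7 -2. ] M [-0.07 -0.06  0.  ] w 0.087 q6 -59.5
t [ 0.1707 -0.5157  0.4078] w [ 0.053  -0.0021  0.002 ]
```

```bash
python3 -m pendant '[{"tx":0,"ty":-0.08,"tz":0.063,"wx":0.01,"wy":0,"wz":0,"fingers":0},{"tx":0,"ty":-0.17,"tz":0.134,"wx":0.02,"wy":0,"wz":0,"fingers":0},{"tx":0.02,"ty":-0.26,"tz":0.205,"wx":0.03,"wy":0,"wz":0,"fingers":0},{"tx":0.05,"ty":-0.35,"tz":0.277,"wx":0.04,"wy":0,"wz":0,"fingers":0},{"tx":0.1,"ty":-0.43,"tz":0.34,"wx":0.05,"wy":0,"wz":0,"fingers":0},{"tx":0.14,"ty":-0.49,"tz":0.39,"wx":0.053,"wy":0,"wz":0,"fingers":0},{"tx":0.17,"ty":-0.516,"tz":0.408,"wx":0.053,"wy":-0.002,"wz":0.002,"fingers":0},{"tx":0.17,"ty":-0.516,"tz":0.408,"wx":0.053,"wy":-0.002,"wz":0.002,"fingers":0}]'
python3 - <<'E'
from fit import *
for n in("top","side"):
    c=arm.camera(n); cv2.imwrite(f"pics/m6_{n}.png",c["color"][:,:,::-1])
    print(n,'held',fitbin(c,(.33,-.43),122,.255)); 
go((.276,-.457,.10,32))
E
python3 -c "
import cv2,numpy as np
cv2.imwrite('pics/m6.png',cv2.resize(np.hstack([cv2.imread('pics/m6_side.png'),cv2.imread('pics/m6_top.png')]),(800,300)))"
```

```text
t: 17.75
tool_pos: [0.2778, -0.4548, 0.2499]
tool_rot: [2.316, 1.566, 1.303]
contact_force: [-0.1, 0.2, -1.8]
gripper_width: 0.084
top held (array([ 0.3322, -0.4282]), np.float64(121.9), np.float64(0.2569), 'n f/b/+y/-y', [164, 226, 164, 334], [np.float64(0.2571), np.float64(0.2565), np.float64(0.2569), np.float64(0.2571)])
side held (array([ 0.3324, -0.4251]), np.float64(121.88), np.float64(0.2552), 'n f/b/+y/-y', [75, 145, 2, 135], [np.float64(0.2548), np.float64(0.2542), np.float64(0.2524), np.float64(0.2569)])
t 17.85 pos [ 0.2791 -0.4547  0.2525] psi 32.11 tilt 0.23 F [-0.   0.3 -3.2] M [-0.   -0.01  0.  ] w 0.084 q6 -92.0
t [ 0.3049 -0.0087  0.    ] w [ 0.0012  0.0011 -0.0022]
```

View pics/m6.png

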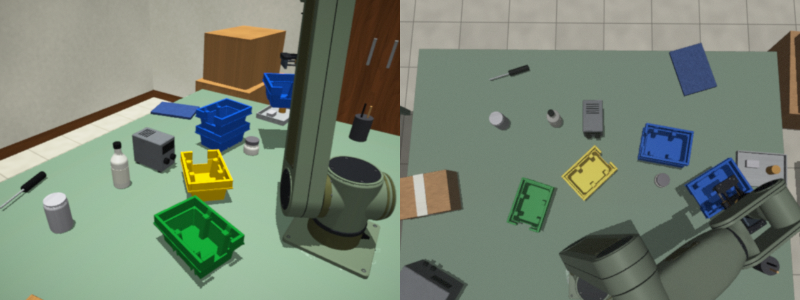

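Run:
```python
from h import *; import pickle
c=pickle.load(open("top1.pkl","rb")); P,u,v=cloud(c)
m=(P[:,2]>.008)&(P[:,2]<.1)&(P[:,0]>.3)&(P[:,0]<.5)&(P[:,1]<-.47)&(P[:,1]>-.75)
print(P[m].min(0),P[m].max(0)); Q=P[m]; print([ (round(y,2),((Q[:,1]>y)&(Q[:,1]<y+.01)).sum()) for y in np.arange(-.75,-.47,.02)])
```

```text
[ 0.30424539 -0.74988269  0.00800394] [ 0.49702053 -0.47437455  0.06318846]
[(np.float64(-0.75), np.int64(88)), (np.float64(-0.73), np.int64(138)), (np.float64(-0.71), np.int64(70)), (np.float64(-0.69), np.int64(70)), (np.float64(-0.67), np.int64(112)), (np.float64(-0.65), np.int64(113)), (np.float64(-0.63), np.int64(114)), (np.float64(-0.61), np.int64(75)), (np.float64(-0.59), np.int64(124)), (np.float64(-0.57), np.int64(5)), (np.float64(-0.55), np.int64(2)), (np.float64(-0.53), np.int64(1)), (np.float64(-0.51), np.int64(0)), (np.float64(-0.49), np.int64(1)), (np.float64(-0.47), np.int64(0))]
```

```bash
python3 -m pendant '[{"tx":0.05,"ty":-0.004,"tz":0,"wx":0,"wy":0,"wz":0,"fingers":0},{"tx":0.13,"ty":-0.004,"tz":0,"wx":0,"wy":0,"wz":0,"fingers":0},{"tx":0.21,"ty":-0.004,"tz":0,"wx":0,"wy":0,"wz":-0.002,"fingers":0},{"tx":0.27,"ty":-0.004,"tz":0,"wx":0,"wy":0,"wz":-0.002,"fingers":0},{"tx":0.31,"ty":-0.004,"tz":0,"wx":0,"wy":0,"wz":-0.002,"fingers":0},{"tx":0.325,"ty":-0.004,"tz":0,"wx":0,"wy":0,"wz":-0.002,"fingers":0},{"tx":0.333,"ty":-0.004,"tz":0,"wx":0,"wy":0,"wz":-0.002,"fingers":0},{"tx":0.337,"ty":-0.004,"tz":0,"wx":0,"wy":0,"wz":-0.002,"fingers":0}]';python3 -c "
from plan import *
go((.276,-.457,.077,32))"
```

```text
t: 18.85
tool_pos: [0.2784, -0.4575, 0.085]
tool_rot: [-0.066, 1.566, -1.076]
contact_force: [-0.8, -0.4, -2.5]
gripper_width: 0.084
t 18.85 pos [ 0.2784 -0.4575  0.085 ] psi 32.1 tilt 0.29 F [-0.8 -0.4 -2.5] M [-0.05 -0.   -0.04] w 0.084 q6 -92.0
t [ 0.0159 -0.0034 -0.0035] w [0.0011 0.0032 0.0002]
```

```bash
python3 -m pendant '[{"tx":0.006,"ty":0,"tz":0,"wx":0,"wy":0.003,"wz":0,"fingers":0},{"tx":0.01,"ty":0,"tz":0,"wx":0,"wy":0.003,"wz":0,"fingers":0},{"tx":0.013,"ty":0,"tz":0,"wx":0,"wy":0.003,"wz":0,"fingers":0},{"tx":0.015,"ty":0,"tz":0,"wx":0,"wy":0.003,"wz":0,"fingers":0},{"tx":0.0165,"ty":0,"tz":0,"wx":0,"wy":0.003,"wz":0,"fingers":0},{"tx":0.0165,"ty":0,"tz":0,"wx":0,"wy":0.003,"wz":0,"fingers":0}]';python3 -c "
from plan import *
go((.276,-.457,.077,32))"
```

```text
t: 19.6
tool_pos: [0.2777, -0.4573, 0.0774]
tool_rot: [-2.672, 1.57, 2.6]
contact_force: [-2.1, 3.6, 9.2]
gripper_width: 0.088
t 19.6 pos [ 0.2777 -0.4573  0.0774] psi 32.07 tilt 0.06 F [-2.1  3.6  9.2] M [0.43 0.19 0.05] w 0.088 q6 -92.0
t [ 0.0007 -0.0025 -0.0024] w [ 0.0007 -0.0006  0.0003]
```

Contact. Release, rise, and begin the half turn of the gripper.

```bash
python3 -m pendant '[{"tx":-0.001,"ty":0,"tz":0,"wx":0,"wy":0,"wz":0,"fingers":0.2},{"tx":-0.001,"ty":0,"tz":0,"wx":0,"wy":0,"wz":0,"fingers":0.4},{"tx":-0.001,"ty":0,"tz":0,"wx":0,"wy":0,"wz":0,"fingers":0.5},{"tx":-0.02,"ty":0,"tz":0,"wx":0,"wy":0,"wz":0,"fingers":0.6},{"tx":-0.08,"ty":0,"tz":0,"wx":0,"wy":0,"wz":0,"fingers":0.6},{"tx":-0.16,"ty":0,"tz":0,"wx":0,"wy":0,"wz":0,"fingers":0.6},{"tx":-0.2,"ty":0,"tz":0,"wx":-0.1,"wy":0,"wz":0,"fingers":0.6}]'; python3 -m pendant '[{"tx":0,"ty":0,"tz":0,"wx":0.95,"wy":0,"wz":0,"fingers":0.6},{"tx":0,"ty":0,"tz":0,"wx":0.95,"wy":0,"wz":0,"fingers":0.6},{"tx":0,"ty":0,"tz":0,"wx":0.95,"wy":0,"wz":0,"fingers":0.6},{"tx":0,"ty":0,"tz":0,"wx":0.95,"wy":0,"wz":0,"fingers":0.6},{"tx":0,"ty":0,"tz":0,"wx":0.95,"wy":0,"wz":0,"fingers":0.6},{"tx":0,"ty":0,"tz":0,"wx":0.95,"wy":0,"wz":0,"fingers":0.6},{"tx":0,"ty":0,"tz":0,"wx":0.95,"wy":0,"wz":0,"fingers":0.6},{"tx":0,"ty":0,"tz":0,"wx":0.95,"wy":0,"wz":0,"fingers":0.6}]'
python3 - <<'E'
from fit import *
for n in("top","side"):
    c=arm.camera(n); cv2.imwrite(f"pics/m7_{n}.png",c["color"][:,:,::-1])
    print(n,'bin',fitbin(c,(.332,-.43),122,.084)); 
go()
E
```

```text
t: 20.48
tool_pos: [0.2785, -0.4582, 0.1786]
tool_rot: [-0.363, 1.568, -1.213]
contact_force: [-0.2, -0.8, -0.2]
gripper_width: 0.6
t: 21.48
tool_pos: [0.278, -0.4574, 0.1764]
tool_rot: [-1.505, 1.57, 2.427]
contact_force: [-0.0, -0.6, 0.1]
gripper_width: 0.597
top bin (array([ 0.3322, -0.4305]), np.float64(121.94), np.float64(0.0844), 'n f/b/+y/-y', [123, 130, 144, 239], [np.float64(0.0849), np.float64(0.0836), np.float64(0.0842), np.float64(0.0849)])
side bin (array([ 0.3318, -0.4276]), np.float64(121.86), np.float64(0.0822), 'n f/b/+y/-y', [59, 108, 4, 127], [np.float64(0.082), np.float64(0.0812), np.float64(0.08), np.float64(0.083)])
t 21.57 pos [ 0.278  -0.4575  0.1763] psi -44.41 tilt 0.06 F [-0.2  1.   0.2] M [-0.06 -0.02 -0.03] w 0.597 q6 -15.5
```

```bash
python3 -m pendant '[{"tx":0,"ty":0,"tz":0,"wx":0.95,"wy":0,"wz":0,"fingers":0.6},{"tx":0,"ty":0,"tz":0,"wx":0.95,"wy":0,"wz":0,"fingers":0.6},{"tx":0,"ty":0,"tz":0,"wx":0.95,"wy":0,"wz":0,"fingers":0.6},{"tx":0,"ty":0,"tz":0,"wx":0.95,"wy":0,"wz":0,"fingers":0.6},{"tx":0,"ty":0,"tz":0,"wx":0.95,"wy":0,"wz":0,"fingers":0.6},{"tx":0,"ty":0,"tz":0,"wx":0.95,"wy":0,"wz":0,"fingers":0.6},{"tx":0,"ty":0,"tz":0,"wx":0.95,"wy":0,"wz":0,"fingers":0.6},{"tx":0,"ty":0,"tz":0,"wx":0.95,"wy":0,"wz":0,"fingers":0.6}]';python3 -c "
from plan import *
go((.2777,-.4573,.077,-148))"
```

```text
t: 22.58
tool_pos: [0.278, -0.4574, 0.1762]
tool_rot: [-0.046, 1.569, 2.396]
contact_force: [0.3, 0.0, -0.6]
gripper_width: 0.601
t 22.57 pos [ 0.278  -0.4574  0.1762] psi -130.06 tilt 0.08 F [ 0.3  0.  -0.6] M [ 0.03  0.02 -0.03] w 0.601 q6 70.1
t [0.1983 0.0002 0.0002] w [ 1.993e-01  9.000e-04 -1.000e-04]
```

```bash
python3 -m pendant '[{"tx":0,"ty":0,"tz":0,"wx":0.11,"wy":0,"wz":0,"fingers":0.6},{"tx":0.03,"ty":0,"tz":0,"wx":0.2,"wy":0.001,"wz":0,"fingers":0.6},{"tx":0.1,"ty":0,"tz":0,"wx":0.2,"wy":0.001,"wz":0,"fingers":0.6},{"tx":0.16,"ty":0,"tz":0,"wx":0.2,"wy":0.001,"wz":0,"fingers":0.6},{"tx":0.196,"ty":0,"tz":0,"wx":0.2,"wy":0.001,"wz":0,"fingers":0.6},{"tx":0.196,"ty":0,"tz":0,"wx":0.2,"wy":0.001,"wz":0,"fingers":0.5},{"tx":0.196,"ty":0,"tz":0,"wx":0.2,"wy":0.001,"wz":0,"fingers":0.4}]';python3 -c "
from plan import *
go((.2777,-.4573,.078,-148))"
```

```text
t: 23.45
tool_pos: [0.2782, -0.4579, 0.0787]
tool_rot: [3.027, 1.569, -1.125]
contact_force: [-0.2, 0.4, -0.6]
gripper_width: 0.423
t 23.45 pos [ 0.2782 -0.4579  0.0787] psi -147.85 tilt 0.09 F [-0.2  0.4 -0.6] M [0.12 0.01 0.01] w 0.423 q6 87.9
t [0.0014 0.0002 0.0015] w [ 0.0017 -0.001  -0.0001]
```

```bash
python3 -m pendant '[{"tx":0,"ty":0,"tz":0,"wx":0,"wy":0,"wz":0,"fingers":0},{"tx":0,"ty":0,"tz":0,"wx":0,"wy":0,"wz":0,"fingers":0},{"tx":0,"ty":0,"tz":0,"wx":0,"wy":0,"wz":0,"fingers":0},{"tx":0,"ty":0,"tz":0,"wx":0,"wy":0,"wz":0,"fingers":0},{"tx":0,"ty":0,"tz":0,"wx":0,"wy":0,"wz":0,"fingers":0},{"tx":0,"ty":0,"tz":0,"wx":0,"wy":0,"wz":0,"fingers":0}]' 30;  python3 -m pendant '[{"tx":-0.02,"ty":0,"tz":0,"wx":0,"wy":0,"wz":0,"fingers":0},{"tx":-0.06,"ty":0,"tz":0,"wx":0,"wy":0,"wz":0,"fingers":0},{"tx":-0.13,"ty":0,"tz":0,"wx":0,"wy":0,"wz":0,"fingers":0},{"tx":-0.22,"ty":0,"tz":0,"wx":0,"wy":0,"wz":0,"fingers":0},{"tx":-0.32,"ty":0,"tz":0,"wx":0,"wy":0,"wz":0,"fingers":0},{"tx":-0.42,"ty":0,"tz":0,"wx":0,"wy":0,"wz":0,"fingers":0},{"tx":-0.48,"ty":0,"tz":0,"wx":0,"wy":0,"wz":0,"fingers":0},{"tx":-0.5,"ty":0,"tz":0,"wx":0,"wy":0,"wz":0,"fingers":0}]'
python3 - <<'E'
from fit import *
c=arm.camera("top"); cv2.imwrite(f"pics/m8_top.png",c["color"][:,:,::-1])
print(fitbin(c,(.332,-.43),122,.335))
go((.557,-.288,.345,-79),(.557,-.288,.335,-10))
E
```

```text
t: 24.2
tool_pos: [0.2778, -0.4574, 0.0781]
tool_rot: [2.557, 1.57, -1.596]
contact_force: [-1.1, 0.3, 2.9]
gripper_width: 0.083
t: 25.2
tool_pos: [0.278, -0.4575, 0.3297]
tool_rot: [3.042, 1.568, -1.111]
contact_force: [0.5, 0.7, -2.4]
gripper_width: 0.086
(array([ 0.3322, -0.4306]), np.float64(121.9), np.float64(0.3359), 'n f/b/+y/-y', [191, 216, 138, 392], [np.float64(0.3359), np.float64(0.3356), np.float64(0.3361), np.float64(0.336)])
t 25.25 pos [ 0.278  -0.4575  0.3295] psi -147.92 tilt 0.15 F [-0.4  0.3 -1.5] M [-0.03  0.04  0.03] w 0.088 q6 88.0
t [-0.0311 -0.6528 -0.0092] w [-0.7658 -0.0013 -0.0011]
t [-0.0111 -0.6528 -0.0092] w [-1.5324e+00 -5.0000e-04 -2.0000e-03]
```

View pics/m8_top.png

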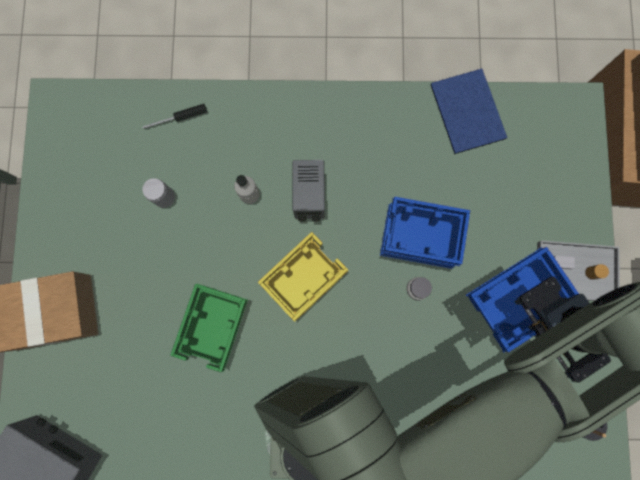

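```bash
python3 -m pendant '[{"tx":0,"ty":-0.05,"tz":0,"wx":-0.08,"wy":0,"wz":0,"fingers":0},{"tx":0,"ty":-0.13,"tz":0,"wx":-0.19,"wy":0,"wz":0,"fingers":0},{"tx":0,"ty":-0.22,"tz":0,"wx":-0.3,"wy":0,"wz":0,"fingers":0},{"tx":0,"ty":-0.31,"tz":0,"wx":-0.41,"wy":0,"wz":0,"fingers":0},{"tx":0,"ty":-0.4,"tz":0,"wx":-0.52,"wy":0,"wz":0,"fingers":0},{"tx":0,"ty":-0.49,"tz":-0.005,"wx":-0.63,"wy":0,"wz":0,"fingers":0},{"tx":0,"ty":-0.57,"tz":-0.007,"wx":-0.74,"wy":0,"wz":0,"fingers":0},{"tx":0,"ty":-0.62,"tz":-0.009,"wx":-0.85,"wy":0,"wz":0,"fingers":0}]';python3 -c "
from plan import *
go((.557,-.288,.335,-10))"
```

```text
t: 26.25
tool_pos: [0.5439, -0.2948, 0.325]
tool_rot: [-0.899, 1.566, 2.574]
contact_force: [-0.5, -0.3, -2.4]
gripper_width: 0.088
t 26.25 pos [ 0.5439 -0.2948  0.325 ] psi -71.01 tilt 0.26 F [-0.5 -0.3 -2.4] M [-0.15 -0.05  0.06] w 0.088 q6 41.5
t [-0.02   -0.0045 -0.0291] w [-6.779e-01  4.000e-04  3.000e-03]
```

```bash
python3 -m pendant '[{"tx":-0.01,"ty":-0.004,"tz":-0.02,"wx":-0.11,"wy":0,"wz":0,"fingers":0},{"tx":-0.02,"ty":-0.004,"tz":-0.029,"wx":-0.22,"wy":0,"wz":0.003,"fingers":0},{"tx":-0.02,"ty":-0.004,"tz":-0.029,"wx":-0.33,"wy":0,"wz":0.003,"fingers":0},{"tx":-0.02,"ty":-0.004,"tz":-0.029,"wx":-0.44,"wy":0,"wz":0.003,"fingers":0},{"tx":-0.02,"ty":-0.004,"tz":-0.029,"wx":-0.55,"wy":0,"wz":0.003,"fingers":0},{"tx":-0.02,"ty":-0.004,"tz":-0.029,"wx":-0.64,"wy":0,"wz":0.003,"fingers":0},{"tx":-0.02,"ty":-0.004,"tz":-0.029,"wx":-0.678,"wy":0,"wz":0.003,"fingers":0},{"tx":-0.02,"ty":-0.004,"tz":-0.029,"wx":-0.678,"wy":0,"wz":0.003,"fingers":0}]'
python3 - <<'E'
from fit import *
for n in("top","side"):
    c=arm.camera(n); cv2.imwrite(f"pics/m9_{n}.png",c["color"][:,:,::-1])
    print(n,'held',fitbin(c,(.499,-.272),-100,.341)); print(n,'mid',fitbin(c,(.499,-.272),80,.154))
go()
E
python3 -c "
import cv2,numpy as np
cv2.imwrite('pics/m9.png',cv2.resize(np.hstack([cv2.imread('pics/m9_side.png'),cv2.imread('pics/m9_top.png')]),(800,300)))"
```

```text
t: 27.25
tool_pos: [0.5557, -0.2896, 0.3357]
tool_rot: [0.432, 1.57, -1.322]
contact_force: [-0.5, -0.5, -2.1]
gripper_width: 0.086
top held (array([ 0.4935, -0.2715]), np.float64(-100.16), np.float64(0.3417), 'n f/b/+y/-y', [54, 272, 117, 73], [np.float64(0.3416), np.float64(0.3417), np.float64(0.3416), np.float64(0.342)])
top mid (array([ 0.5   , -0.2737]), np.float64(80.1), np.float64(0.1545), 'n f/b/+y/-y', [114, 0, 69, 17], [np.float64(0.1548), None, np.float64(0.1541), np.float64(0.1555)])
side held (array([ 0.4922, -0.2686]), np.float64(-100.61), np.float64(0.3387), 'n f/b/+y/-y', [91, 222, 160, 237], [np.float64(0.3385), np.float64(0.3382), np.float64(0.3391), np.float64(0.3389)])
side mid (array([ 0.4984, -0.2704]), np.float64(80.03), np.float64(0.1518), 'n f/b/+y/-y', [117, 121, 207, 180], [np.float64(0.1517), np.float64(0.1509), np.float64(0.1524), np.float64(0.1519)])
t 27.35 pos [ 0.5558 -0.2897  0.3364] psi -10.46 tilt 0.12 F [-0.6 -0.5 -2.7] M [-0.07 -0.2  -0.02] w 0.089 q6 -18.1
```

View pics/m9.png

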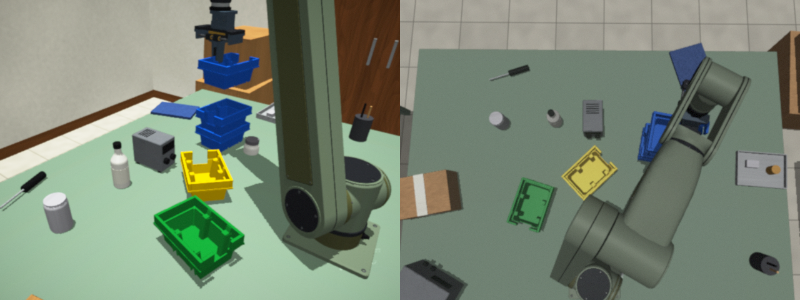

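```bash
python3 -c "
from plan import *
go((.5618,-.2911,.253,-10.2))"
```

```text
t 27.35 pos [ 0.5558 -0.2897  0.3364] psi -10.46 tilt 0.12 F [-0.6 -0.5 -2.7] M [-0.07 -0.2  -0.02] w 0.089 q6 -18.1
t [0.1669 0.012  0.0003] w [-0.0029  0.0009 -0.001 ]
```

```bash
python3 -m pendant '[{"tx":0.03,"ty":0.012,"tz":0,"wx":-0.003,"wy":0.001,"wz":-0.001,"fingers":0},{"tx":0.08,"ty":0.012,"tz":0,"wx":-0.003,"wy":0.001,"wz":-0.001,"fingers":0},{"tx":0.13,"ty":0.012,"tz":0,"wx":-0.003,"wy":0.001,"wz":-0.001,"fingers":0},{"tx":0.16,"ty":0.012,"tz":0,"wx":-0.003,"wy":0.001,"wz":-0.001,"fingers":0},{"tx":0.167,"ty":0.012,"tz":0,"wx":-0.003,"wy":0.001,"wz":-0.001,"fingers":0},{"tx":0.167,"ty":0.012,"tz":0,"wx":-0.003,"wy":0.001,"wz":-0.001,"fingers":0},{"tx":0.167,"ty":0.012,"tz":0,"wx":-0.003,"wy":0.001,"wz":-0.001,"fingers":0}]'
python3 - <<'E'
from fit import *
for n in("top","side"):
    for k in range(2):
        c=arm.camera(n); cv2.imwrite(f"pics/m10_{n}.png",c["color"][:,:,::-1])
        print(n,'held',fitbin(c,(.499,-.272),-100,.258))
    print(n,'mid',fitbin(c,(.499,-.272),80,.154))
go()
E
```

```text
t: 28.22
tool_pos: [0.5627, -0.2915, 0.2554]
tool_rot: [1.261, 1.566, -0.487]
contact_force: [0.2, 0.8, -1.4]
gripper_width: 0.082
top held (array([ 0.5003, -0.2738]), np.float64(-99.9), np.float64(0.2611), 'n f/b/+y/-y', [45, 233, 104, 67], [np.float64(0.2611), np.float64(0.2611), np.float64(0.2612), np.float64(0.261)])
top held (array([ 0.5004, -0.2737]), np.float64(-99.82), np.float64(0.261), 'n f/b/+y/-y', [46, 236, 103, 61], [np.float64(0.2605), np.float64(0.2611), np.float64(0.2609), np.float64(0.2614)])
top mid (array([ 0.4996, -0.2728]), np.float64(79.99), np.float64(0.1549), 'n f/b/+y/-y', [95, 0, 63, 9], [np.float64(0.155), None, np.float64(0.1549), np.float64(0.1545)])
side held (array([ 0.4989, -0.2706]), np.float64(-100.41), np.float64(0.258), 'n f/b/+y/-y', [91, 213, 156, 229], [np.float64(0.258), np.float64(0.2579), np.float64(0.2581), np.float64(0.2579)])
side held (array([ 0.499 , -0.2707]), np.float64(-100.2), np.float64(0.2578), 'n f/b/+y/-y', [93, 206, 154, 230], [np.float64(0.2577), np.float64(0.2576), np.float64(0.2583), np.float64(0.2579)])
side mid (array([ 0.4986, -0.2705]), np.float64(80.32), np.float64(0.1522), 'n f/b/+y/-y', [111, 55, 202, 67], [np.float64(0.1523), np.float64(0.1517), np.float64(0.1525), np.float64(0.1522)])
t 28.43 pos [ 0.5624 -0.2913  0.2549] psi -10.14 tilt 0.19 F [-0.5 -0.2 -1.7] M [-0.05 -0.15  0.01] w 0.081 q6 -18.3
```

```bash
python3 -c "
from plan import *
go((.5617,-.2905,.225,-10.12))"
```

```text
t 28.43 pos [ 0.5624 -0.2913  0.2549] psi -10.14 tilt 0.19 F [-0.5 -0.2 -1.7] M [-0.05 -0.15  0.01] w 0.081 q6 -18.3
t [ 0.0598 -0.0018 -0.0015] w [-0.0002  0.0007 -0.002 ]
```

```bash
python3 -m pendant '[{"tx":0.015,"ty":-0.0018,"tz":-0.0015,"wx":0,"wy":0.0007,"wz":-0.002,"fingers":0},{"tx":0.035,"ty":-0.0018,"tz":-0.0015,"wx":0,"wy":0.0007,"wz":-0.002,"fingers":0},{"tx":0.05,"ty":-0.0018,"tz":-0.0015,"wx":0,"wy":0.0007,"wz":-0.002,"fingers":0},{"tx":0.058,"ty":-0.0018,"tz":-0.0015,"wx":0,"wy":0.0007,"wz":-0.002,"fingers":0},{"tx":0.06,"ty":-0.0018,"tz":-0.0015,"wx":0,"wy":0.0007,"wz":-0.002,"fingers":0},{"tx":0.06,"ty":-0.0018,"tz":-0.0015,"wx":0,"wy":0.0007,"wz":-0.002,"fingers":0}]'; python3 -c "
from plan import *
go((.5617,-.2905,.2185,-10.12))"
```

```text
t: 29.18
tool_pos: [0.5616, -0.2904, 0.2245]
tool_rot: [-1.975, 1.57, 2.561]
contact_force: [-0.4, -0.7, -2.7]
gripper_width: 0.087
t 29.18 pos [ 0.5616 -0.2904  0.2245] psi -10.14 tilt 0.04 F [-0.4 -0.7 -2.7] M [-0.05 -0.22  0.04] w 0.087 q6 -18.3
t [0.012  0.0002 0.0001] w [-0.0002 -0.0002  0.0004]
```

```bash
python3 -m pendant '[{"tx":0.003,"ty":0,"tz":0,"wx":0,"wy":0,"wz":0,"fingers":0},{"tx":0.006,"ty":0,"tz":0,"wx":0,"wy":0,"wz":0,"fingers":0},{"tx":0.009,"ty":0,"tz":0,"wx":0,"wy":0,"wz":0,"fingers":0},{"tx":0.011,"ty":0,"tz":0,"wx":0,"wy":0,"wz":0,"fingers":0},{"tx":0.011,"ty":0,"tz":0,"wx":0,"wy":0,"wz":0,"fingers":0}]'; python3 -m pendant '[{"tx":0.001,"ty":0,"tz":0,"wx":0,"wy":0,"wz":0,"fingers":0},{"tx":0.002,"ty":0,"tz":0,"wx":0,"wy":0,"wz":0,"fingers":0},{"tx":0.002,"ty":0,"tz":0,"wx":0,"wy":0,"wz":0,"fingers":0}]'
python3 - <<'E'
from fit import *
for n in("top","side"):
    c=arm.camera(n); cv2.imwrite(f"pics/m11_{n}.png",c["color"][:,:,::-1])
    print(n,'held',fitbin(c,(.499,-.272),-100,.224))
go()
E
```

```text
t: 29.8
tool_pos: [0.5615, -0.2903, 0.2187]
tool_rot: [-1.949, 1.57, 2.586]
contact_force: [0.7, -0.7, -2.4]
gripper_width: 0.087
t: 30.18
tool_pos: [0.5616, -0.2904, 0.2183]
tool_rot: [-2.267, 1.57, 2.268]
contact_force: [0.0, 0.0, 1.3]
gripper_width: 0.086
top held (array([ 0.499 , -0.2726]), np.float64(-100.15), np.float64(0.2247), 'n f/b/+y/-y', [28, 223, 100, 61], [np.float64(0.2245), np.float64(0.2249), np.float64(0.2245), np.float64(0.2251)])
side held (array([ 0.4985, -0.2695]), np.float64(-100.27), np.float64(0.222), 'n f/b/+y/-y', [84, 194, 144, 217], [np.float64(0.2216), np.float64(0.2217), np.float64(0.2221), np.float64(0.2222)])
t 30.27 pos [ 0.5617 -0.2904  0.2183] psi -10.14 tilt 0.02 F [-0.6  0.8  1. ] M [ 0.01 -0.06 -0.06] w 0.084 q6 -18.3
```

```bash
python3 -m pendant '[{"tx":0.001,"ty":0,"tz":0,"wx":0,"wy":0,"wz":0,"fingers":0},{"tx":0.001,"ty":0,"tz":0,"wx":0,"wy":0,"wz":0,"fingers":0}]'; python3 -m pendant '[{"tx":0,"ty":0,"tz":0,"wx":0,"wy":0,"wz":0,"fingers":0.15},{"tx":0,"ty":0,"tz":0,"wx":0,"wy":0,"wz":0,"fingers":0.25},{"tx":0,"ty":0,"tz":0,"wx":0,"wy":0,"wz":0,"fingers":0.4},{"tx":0,"ty":0,"tz":0,"wx":0,"wy":0,"wz":0,"fingers":0.4},{"tx":-0.03,"ty":0,"tz":0,"wx":0,"wy":0,"wz":0,"fingers":0.4},{"tx":-0.1,"ty":0,"tz":0,"wx":0,"wy":0,"wz":0,"fingers":0.4},{"tx":-0.18,"ty":0,"tz":0,"wx":0,"wy":0,"wz":0,"fingers":0.4},{"tx":-0.22,"ty":0,"tz":0,"wx":0,"wy":0,"wz":0,"fingers":0.4}]'; python3 -m pendant '[{"tx":0,"ty":-0.05,"tz":-0.1,"wx":0,"wy":0,"wz":0,"fingers":0.4},{"tx":0,"ty":-0.1,"tz":-0.2,"wx":0,"wy":0,"wz":0,"fingers":0.4},{"tx":0,"ty":-0.15,"tz":-0.3,"wx":0,"wy":0,"wz":0,"fingers":0.4},{"tx":0,"ty":-0.2,"tz":-0.4,"wx":0,"wy":0,"wz":0,"fingers":0.4},{"tx":0,"ty":-0.2,"tz":-0.5,"wx":0,"wy":0,"wz":0,"fingers":0.4},{"tx":0,"ty":-0.2,"tz":-0.55,"wx":0,"wy":0,"wz":0,"fingers":0.4},{"tx":0,"ty":-0.2,"tz":-0.55,"wx":0,"wy":0,"wz":0,"fingers":0.4}]'
python3 - <<'E'
from fit import *
P={}
for n in("top","side"):
    c=arm.camera(n); cv2.imwrite(f"pics/m12_{n}.png",c["color"][:,:,::-1])
    print(n,'top',fitbin(c,(.499,-.272),-100,.224)); print(n,'mid',fitbin(c,(.499,-.272),80,.154)); print(n,'filled',fitbin(c,(.499,-.272),-100,.084))
go()
E
python3 -c "
import cv2,numpy as np
a=cv2.imread('pics/m12_side.png');b=cv2.imread('pics/m12_top.png')
o=np.hstack([cv2.resize(a,(400,300)),cv2.resize(b,(400,300))])
p=np.hstack([cv2.resize(a[110:260,270:470],(400,300)),cv2.resize(b[160:310,350:550],(400,300))])
cv2.imwrite('pics/m12.png',np.vstack([o,p]))"
```

```text
t: 30.52
tool_pos: [0.5618, -0.2904, 0.2181]
tool_rot: [1.916, 1.571, 0.168]
contact_force: [-1.0, 0.2, 5.2]
gripper_width: 0.087
t: 31.52
tool_pos: [0.5622, -0.2908, 0.3313]
tool_rot: [1.267, 1.566, -0.481]
contact_force: [-0.2, 0.5, -0.0]
gripper_width: 0.401
t: 32.4
tool_pos: [0.5118, -0.0007, 0.3286]
tool_rot: [2.328, 1.57, 0.584]
contact_force: [-0.5, 0.1, -0.3]
gripper_width: 0.401
top top (array([ 0.4992, -0.2724]), np.float64(-100.12), np.float64(0.2244), 'n f/b/+y/-y', [115, 217, 272, 309], [np.float64(0.2243), np.float64(0.2249), np.float64(0.2242), np.float64(0.2244)])
top mid (array([ 0.4962, -0.263 ]), np.float64(80.83), np.float64(0.1543), 'n f/b/+y/-y', [3, 33, 130, 5], [np.float64(0.1572), np.float64(0.1545), np.float64(0.1543), np.float64(0.1507)])
top filled (array([ 0.4977, -0.273 ]), np.float64(-100.27), np.float64(0.0838), 'n f/b/+y/-y', [7, 115, 5, 134], [np.float64(0.0859), np.float64(0.084), np.float64(0.0855), np.float64(0.0837)])
side top (array([ 0.4985, -0.2698]), np.float64(-100.33), np.float64(0.222), 'n f/b/+y/-y', [81, 187, 186, 218], [np.float64(0.2218), np.float64(0.2217), np.float64(0.2221), np.float64(0.2221)])
side mid (array([ 0.5015, -0.2797]), np.float64(80.85), np.float64(0.1534), 'n f/b/+y/-y', [83, 1, 103, 14], [np.float64(0.1537), np.float64(0.1521), np.float64(0.1532), np.float64(0.1537)])
side filled (array([ 0.5018, -0.2749]), np.float64(-99.14), np.float64(0.0828), 'n f/b/+y/-y', [8, 115, 27, 128], [np.float64(0.0823), np.float64(0.0829), np.float64(0.0831), np.float64(0.0827)])
t 32.5 pos [ 0.5116 -0.0025  0.3282] psi -10.12 tilt 0.01 F [ 0.8 -1.5  0.1] M [ 0.03 -0.07  0.01] w 0.399 q6 8.6
```

View pics/m12.png

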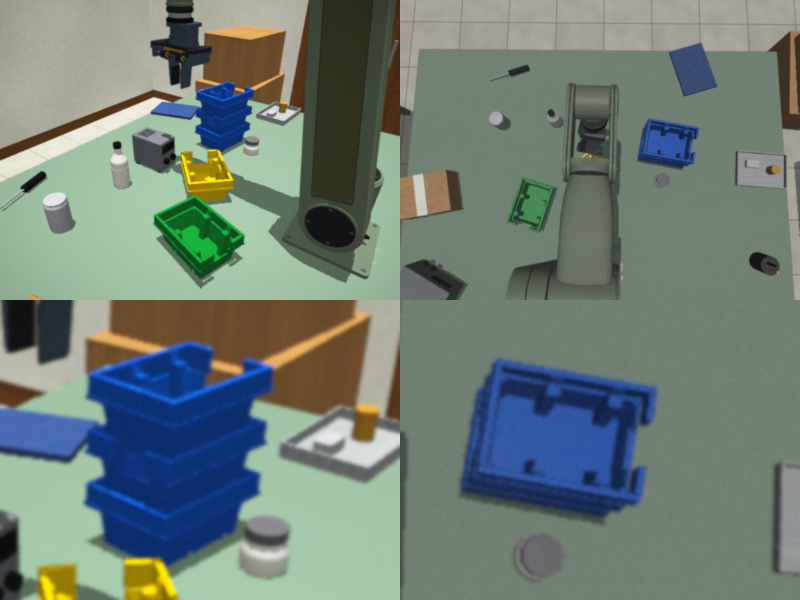

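Straight, level tower of three: its top rim is at 0.224 m, the scoops alternate, and the gripper stands clear. The bottle, can, jar and meter are where they were. Handing in.

```bash
python3 -c "
from rig import arm
arm.sign_off(); print(arm.state()['t'])"
```

```text
the job is handed in; nothing more can be done
the job is handed in; nothing more can be done
```

Both empty bins are stacked on the filled bin as one straight tower of three, and I handed the job in at about 32.5 s.

- **Moves:** I lifted the upper empty by its long-side skirt, turned it half round against the filled bin and set it on the ledges. The lower empty was to go on top, but that half turn was out of the last joint's range. I put that bin down on free bench, gripped it again with the gripper turned half round, and placed it on the tower.
- **Forces:** Readings at the two set-downs on the tower were about 6 N or less. The bench set-down read about 10 N.
- **Final checks:** After release, the two placed bins' rims were level at about 0.154 m and 0.224 m, as they should be. Their centres and the filled bin's, each measured while in clear view, agree within about 1 mm. Their directions alternate within about 0.4°.
- **Other objects:** In the last pictures the bottle, can, jar and meter look where they were. I judged this by eye.

**Disagreements and limits:**
- The side camera read heights about 2 mm low, and about 3 mm off the top camera in y. Comparing positions within one camera gave the same answer from both.
- In the final pictures, the rim fits of the two covered bins were unreliable because the bins above hid them. For these I rely on the measurements made before each was covered.
- The gearmotor is hidden under the stack. The filled bin had not moved when last seen clear, just before the first bin was set on it, so I take the motor to be still inside.

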